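Load and crank the hand tube mixer

ROBOT

A 6-joint arm with a two-finger parallel gripper is mounted at the origin on the work surface. World frame = base frame: x ahead of the robot, y to its left, z up, the work surface at z = 0. Lengths are in mm, angles in rad, forces in N, time in s.
With the tool pointing down it reaches from about 375 to 925 mm from the base axis. Payload 5.7 kg.
Tool frame: the origin (TCP) lies midway between the tips of the shut fingers; the grasp point (between the pads) lies r.pinch_z behind it (r.pinch_z is the distance from the TCP to the grasp point, in mm); z points along the fingers, y is the line along which they close (so a half turn about z gives the same grasp; the last joint's range is limited). The gripper opens to 88 mm and grips with 3 to 60 N. Pads are 20 mm wide; open, the fingers measure 115 mm over their backs; the gripper's body (75 mm by 178 mm) begins 61 mm behind the grasp point.
Start: joints at [-1.248, 0.359, 1.51, -0, 1.272, -0.115], TCP at [254.35, -543.386, 222.623] pointing down, gripper open.
Joint ranges: [-2.97, 2.97], [-1.01, 2.36], [0.21, 2.38], [-0.96, 4.11], [0.2, 2.71], [-2.98, 2.98]. Speed limits (rad/s): [2.39, 2.39, 3.14, 3.14, 3.14, 3.14].

INTERFACE

Orientations are given as a rotation vector (axis times angle).
In Python, from rig import status, viewer, ticket, boxes_of, outline_of, r gives the robot as it stands. The module is installed in compiled form; this text tells all that it offers.
- The arm moves only by the tool jog_arm, never from a script. Its argument "plan" is a list of rows, each a list of 5 numbers: the finger opening in mm, from 0 to 87.8, then the shift along the tool's x, y, z in mm, then the turn about the tool's z in rad. A call has 1 to 20 rows; each row is the pose to reach, as a shift and turn from the pose commanded when the call began, along the tool's axes at that moment; what a row does not reach only later rows make up. A row lasts 1/12 s, in which the tool goes at most 41.7 mm and 7.16 degrees, less where a joint would pass 70% of its speed; a pose out of reach is approached as far as the arm can. A call with a gripper value outside its range is refused whole. The fingers move at their own pace and stop on an object; the grip force is fixed at half the most. Time passes only in rows, so rows that repeat a pose let the fingers close. It gives the time, the measured TCP pose, the force, the opening and the grip force at its end, in the units of the state.
- status.get_obs(): the state, without advancing time (a new reading comes with each control period).
- viewer.camera(name): name is "scene" or "top" or "wrist"; returns a dict with "image" (420x560x3 uint8, blue, green, red), "fx", "fy", "cx", "cy" (pixels), "R" (3x3) and "t" (3): a world point X has camera coordinates R X + t; the wrist camera has in their place "T_tool_cam" (4x4, takes a point from camera to tool coordinates, whose origin is the TCP and whose axes are the flange's). Camera axes: x right, y down, z forward; pixel columns grow to the right and rows downward; lengths in mm; the calibration is good to about 2 mm. The wrist camera is an equidistant fisheye: a pixel r from the principal point sees the ray r / f radians off the axis. A picture is of the moment at which its call begins: read the wrist's pose just before it. There is no depth.
- ticket.hand_in(): hands the job in; it is judged then, once.
Trained networks look in the newest picture that a camera, given by its name, has taken for a name from the list of things; names that differ only in an ending like _2 or _b are one class to them, and where a whole thing is asked for, a point or a joint stands for the part that bears it (a point fixed in the world has none). Each returns a list of dicts, best first, with "confidence" (0 to 1); they miss things now and then, are a little off and sometimes report something else, mostly with a low value. They report only what shows in the picture. A call takes as long as a camera call. They do not tell look-alikes from the thing itself.
- boxes_of(label, camera): "xyz" ([x, y, z] in mm, in the coordinates of the camera as it stood for that picture, good to about 4 mm: the middle of the surface that is visible of it).
- outline_of(label, camera): "pixels" (420x560 bool, what is visible of it).
The state is a dict: "time": time; "q": joint angles; "qvel": joint speeds; "joint_efforts": joint torques, N m; "tool_pos": TCP position; "tcp_rot": TCP orientation; "wrist_force": force on the tool from outside, world axes, zero at the start; "moment": the same for the moment, N m; "opening": finger opening in mm; "gripper_force": force on a finger pad.
Only numpy, scipy, OpenCV 4.12 (cv2) and the standard library are available. Lean on these libraries where they do the work, as an engineer would, in place of code of your own. Each camera call takes 0.05 s, during which the arm holds its last target. There are 200 camera calls.

TASK

Put the orange-capped tube from the white rack into the empty socket of the hand-cranked tube mixer, pushed right down. Then turn the mixer clockwise by its black knob at a calm, steady pace of several seconds a turn, keeping hold through the heavy point of each turn so that it neither rolls back nor races away, for about two turns until its counter locks it; press the knob on against the lock with about 10 N for a moment, and never push it with over 20 N. Let go, with the tube still seated, and leave the other tubes and things alone.

Things in the scene. Friction and masses are not known exactly. Their poses are not given: they have to be found in the camera images.
- tube: The capped sample tube to load, orange cap. Clear round tube 29 mm across and 80 mm long, its lowest 13 mm tapering to a 12 mm wide tip, with an orange cap 34 mm across and 20 mm high on top: 100 mm tall in all, about 50 g. Origin: centre of the tip; z runs up the tube. It stands upright in one of the three holes of the rack, its tip 9 mm above the table (the holes are 36 mm deep).
- tube_cap (a point): Middle of the orange cap, on the tube's axis, 90 mm above its tip: where to grasp it.
- rack: White block rack fixed to the bench, 200 x 75 x 45 mm, with three holes in a row along its x, 62 mm apart, each holding an upright tube. Origin: centre of its underside; y is across the row.
- spare_a: Blue-capped tube in the rack, same shape as the orange-capped one; stays there. Origin: its tip.
- spare_b: Another blue-capped tube in the rack; stays there. Origin: its tip.
- mixer: Base of the hand-cranked tube mixer, fixed to the bench, white, 220 x 200 x 50 mm with a steel post. Origin: centre of its underside; -x is its front. It carries a tilted white rotor plate, 250 mm across, with a crank arm and black ball knob on one side and three grey tube sockets on the other; the outer two hold fixed blue-capped tubes, the middle one is empty. All stays below 270 mm.
- hub (a point): Point on the rotor's axis level with the knob's centre, 65 mm above the plate's underside (plate 6 mm thick). z: the rotor's axis, upwards, leaning 20 degrees from vertical towards the mixer's front; x: along the crank arm, from the axis towards the knob. It turns with the arm.
- knob_grip (a point): Centre of the black ball knob of the crank, 34 mm across, 85 mm from the rotor's axis, on a thin stem that rises from the crank arm; the arm's top is 33 mm below. Being a ball free to spin on its stem, it can be held from straight above. Same axes as hub.
- socket_floor (a point): Centre of the floor of the empty socket, 85 mm from the rotor's axis, oppopoint the knob. Bore 33 mm wide, 36 mm deep, parallel to the rotor's axis; z: up out of it. The tube is home when its tip stands on this floor. The loaded tubes stand 48 degrees to either side on the same circle, their caps 34 mm wide, tops 110 mm above the plate's underside.
- crank (a joint): Turn of the rotor, rad, clockwise from above; about 0 at the start, heavy socket side at the low front. Lifting that side takes up to 8 N at the knob (2 N of it friction); on the way down it pulls the knob ahead. The counter locks it hard a bit after two turns, at an unmarked angle, to be felt. Left near the low front, it stays put.
- wash_bottle: White plastic bottle with a red cap standing on the bench, 64 mm across, 130 mm tall. Leave alone.
- marker: Black marker pen lying on the bench, 130 mm long. Leave alone.
- spring_arm (a joint): Yield of the sprung crank arm against the rotor, rad: 0 unloaded, positive when the knob is pushed ahead (clockwise) of the rotor. Stiffness 12 Nm/rad, well damped, so about 0.07 rad for 10 N on the knob along its path; beyond 0.17 rad (24 N) the arm is overloaded.
Not all that is in view belongs to the job. Leave any pink look-alike of the tube alone.

How it is judged:
By the outcome, as a careful person would: the job done as asked, in the order asked, and still so for the second after the job is handed in, with the robot touching nothing.
It also fails if it takes over 72 s, if anything falls off the work surface, if the arm or the gripper's body presses on something with over 40 N, if the wrist force passes 120 N, or if a joint passes its speed limit or range.

## Working session

There is one attempt and no reset: what is moved stays moved. The work goes in short steps, Python scripts to look and compute and a tool call to move; the robot and the scene stay as the last step left them, time stands still between calls to the robot, and variables do not carry over. Pictures are saved under pics/ and viewed, at most 13 in all, crops included, and the job is handed in when it is done.

Besides the shell and the picture viewer there is one more tool, called after "Request:" as a command line: name --pt "numbers of a row" for each row, then --argument value for the rest. jog_arm: Moves the arm, as the interface text tells. Its arguments: {"type":"object","properties":{"plan":{"type":"array"}},"required":["plan"]}

```bash
mkdir -p pics; cat > h.py <<'E'
import numpy as np, cv2
from rig import status, viewer, ticket, boxes_of, outline_of, r
from scipy.spatial.transform import Rotation as Ro
def w(c,p): return np.array(c["R"]).T@(np.array(p)-np.array(c["t"]))
def proj(c,X):
    p=np.array(c["R"])@np.array(X)+np.array(c["t"]); return np.array([c["fx"]*p[0]/p[2]+c["cx"],c["fy"]*p[1]/p[2]+c["cy"]])
def ray(c,u,v):
    R=np.array(c["R"]);o=-R.T@np.array(c["t"]);d=R.T@np.array([(u-c["cx"])/c["fx"],(v-c["cy"])/c["fy"],1]);return o,d/np.linalg.norm(d)
def atz(c,u,v,z):
    o,d=ray(c,u,v);return o+d*(z-o[2])/d[2]
E
python3 - <<'E'
from h import *
s=status.get_obs();print(s,r.pinch_z)
for n in("scene","top"):
    c=viewer.camera(n);cv2.imwrite(f"pics/{n}0.png",c["image"])
    print(n,"cam at",-np.array(c["R"]).T@c["t"],c["fx"])
    for l in("tube","tube_cap","rack","spare_a","mixer","hub","knob_grip","socket_floor","wash_bottle","marker"):
        try:
            for b in boxes_of(l,n)[:4]: print(l,round(b["confidence"],2),w(c,b["xyz"]).round(1))
        except Exception as e: print(l,e)
E
```

```text
{'time': 0.0, 'q': array([-1.24810746e+00,  3.59505288e-01,  1.51141527e+00, -3.63865645e-05,
        1.27247842e+00, -1.15080198e-01]), 'qvel': array([ 0.00043122, -0.0007402 ,  0.00053073,  0.00198937,  0.00034141,
        0.00199251]), 'joint_efforts': array([-1.56590497e-03, -5.15366399e+01, -2.70728928e+01,  6.75902283e-02,
        3.52451240e-02, -1.32389323e-04]), 'tool_pos': array([ 254.1273921 , -542.77676015,  221.81594491]), 'tcp_rot': array([-3.06488121e+00, -6.81795369e-01,  3.48126349e-04]), 'wrist_force': array([-0.00505246, -0.46643416,  0.93964429]), 'moment': array([-0.0633404 , -0.024161  , -0.00607664]), 'gripper_force': 0.0, 'opening': 88.06966181291847} 18.700000000000003
scene cam at [942.30750229 603.40125648 705.52510433] 424.1430974622802
tube 0.93 [568.8 187.   70.8]
tube 0.73 [450.7 286.9  93. ]
tube 0.56 [576.9 278.6  92.5]
tube_cap 0.83 [574.4 280.3  99.5]
tube_cap 0.78 [563.9 187.1  76.3]
rack 0.68 [ 507.9 -274.7   98.3]
rack 0.63 [532.  301.6  42.7]
spare_a 0.69 [449.8 285.1  93.6]
spare_a 0.63 [515.7 283.1  98.5]
spare_a 0.33 [620.  -48.2 185.6]
mixer 0.63 [591.7 -18.3 121.1]
hub 0.92 [622.6 -50.8 184. ]
knob_grip 0.88 [619.6 -49.2 179.5]
socket_floor 0.75 [565.8 -44.2 153.3]
wash_bottle 0.58 [ 507.6 -277.7  100.1]
marker 0.82 [778.2  27.4  10.6]
marker 0.55 [451.4 286.5  94.5]
top cam at [4.21597649e+02 7.77345364e-01 1.12587388e+03] 461.4220567561532
tube 0.72 [569.5 265.  109.2]
tube 0.55 [562.2 172.3 103. ]
tube 0.26 [578.2 -63.3 144.3]
tube_cap 0.75 [560.1 174.1 102.8]
tube_cap 0.64 [569.2 266.3 105.9]
rack 0.71 [501.1 260.7  44.8]
spare_a 0.61 [446.7 271.6 109.4]
spare_a 0.48 [509.9 268.8 106. ]
mixer 0.69 [571.9 -61.6 144.3]
mixer 0.53 [567.8 267.7 110.6]
hub 0.71 [601.3 -59.4 176.4]
knob_grip 0.89 [598.6 -61.3 174.7]
knob_grip 0.68 [570.1 -60.5 144.2]
wash_bottle 0.93 [ 503.2 -278.1   91. ]
wash_bottle 0.31 [601.2 -58.3 170.1]
marker 0.5 [770.5  23.5  13.3]
```

View pics/scene0.png

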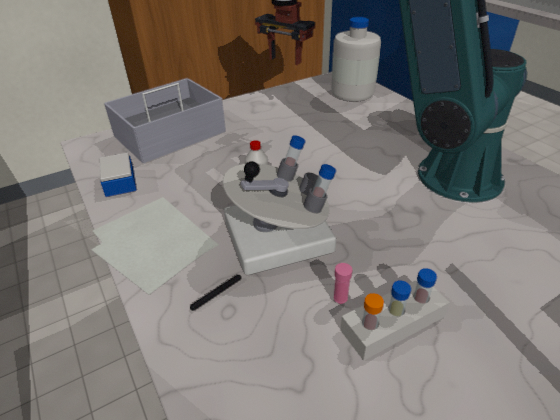

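View pics/top0.png

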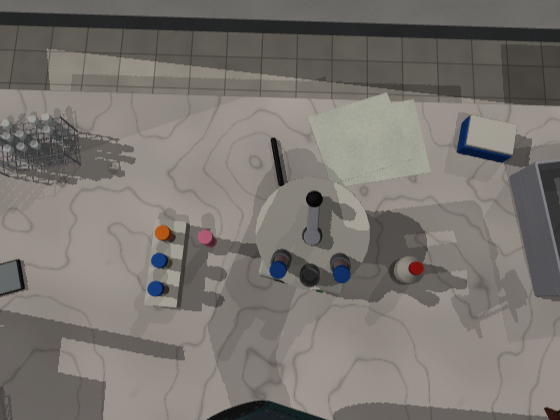

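The top view shows the orange cap at (162,233), the pink look-alike at (205,237), the knob at (314,199) and the empty socket at (310,275). In the scene view the orange cap is at (374,304) and the knob at (252,170). Next I'll fit the geometry to colour blobs from both views.

```bash
cat > fit.py <<'E'
from h import *
from scipy.optimize import least_squares
def hull_c(c,P):
    q=np.array([proj(c,p) for p in P],np.float32);m=cv2.moments(cv2.convexHull(q));return np.array([m["m10"],m["m01"]])/m["m00"]
a=np.linspace(0,2*np.pi,40)
def cyl(c0,z,rad,h):
    z=z/np.linalg.norm(z);x=np.cross(z,[0,1,0]);x/=np.linalg.norm(x);y=np.cross(z,x)
    return [c0+rad*(np.cos(t)*x+np.sin(t)*y)+s*h/2*z for t in a for s in(-1,1)]
sph=[np.array([np.cos(t)*np.cos(p),np.sin(t)*np.cos(p),np.sin(p)]) for t in a for p in np.linspace(-1.57,1.57,15)]
def blob(c,near,kind,rad=14):
    hsv=cv2.cvtColor(c["image"],cv2.COLOR_BGR2HSV);H,S,V=cv2.split(hsv)
    m={"blue":(H>100)&(H<130)&(S>150)&(V>60),"orange":(H>4)&(H<22)&(S>170)&(V>100),"black":(V<45)}[kind].astype(np.uint8)
    n,l,st,ce=cv2.connectedComponentsWithStats(m)
    k=[i for i in range(1,n) if st[i,4]>25]; k=min(k,key=lambda i:np.linalg.norm(ce[i]-near)); return ce[k],st[k]
def model(p):
    H=np.array(p[:3]);psi=p[3];th=np.deg2rad(20)
    f=np.array([-np.cos(psi),-np.sin(psi),0]); ez=np.sin(th)*f+np.cos(th)*np.array([0,0,1])
    e0=-f*np.cos(th)+np.sin(th)*np.array([0,0,1]);  # uphill
    Rc=Ro.from_rotvec(-p[4]*ez); ex=Rc.apply(e0); return H,ex,ez
E
python3 - <<'E'
from fit import *
C={n:viewer.camera(n) for n in("scene","top")}
near={"scene":[("knob",(252,170),"black"),("R",(297,142),"blue"),("L",(327,172),"blue"),("or",(374,302),"orange")],
"top":[("knob",(314,199),"black"),("R",(341,274),"blue"),("L",(278,269),"blue"),("or",(162,233),"orange")]}
M={}
for n in C:
    for k,p,kind in near[n]:
        ce,st=blob(C[n],np.array(p),kind);M[n,k]=ce;print(n,k,ce.round(1),st)
f=lambda p:np.concatenate([hull_c(C[n],cyl(np.array(p),np.array([0,0.001,1]),17,20))-M[n,"or"] for n in C])
s=least_squares(f,[570,270,99]);print("orange cap",s.x.round(1),s.fun.round(2))
s=least_squares(lambda p:f([*p,99]),[570,270]);print("z fixed",s.x.round(1),s.fun.round(2))
def g(p):
    H,ex,ez=model(p);o=[]
    for n in C:
        o.append(hull_c(C[n],[H+85*ex+17*d for d in sph])-M[n,"knob"])
        for k,sg in(("L",1),("R",-1)):
            d=Ro.from_rotvec(sg*np.deg2rad(48)*ez*-1).apply(-ex)
            o.append(hull_c(C[n],cyl(H+85*d+35*ez,ez,17,20))-M[n,k])
    return np.concatenate(o)
s=least_squares(g,[560,-60,160,0,0]);print("mixer",s.x.round(3),s.fun.round(2))
H,ex,ez=model(s.x);print("knob",(H+85*ex).round(1),"floor",(H-85*ex-55*ez).round(1),"rim",(H-85*ex-19*ez).round(1),"cap seated",(H-85*ex+35*ez).round(1),ez.round(3))
R=Ro.from_rotvec(status.get_obs()["tcp_rot"]).as_matrix();print(R.round(3))
E
```

```text
scene knob [250.7 170.6] [244 162  15  20 218]
scene R [296.9 141.9] [290 136  15  13 146]
scene L [326.8 171.4] [319 164  16  15 179]
scene or [373.4 303.4] [365 293  19  22 321]
top knob [314.  198.8] [306 191  17  16 204]
top R [341.  273.9] [333 265  17  18 233]
top L [277.3 269.4] [270 261  16  17 212]
top or [161.8 232.3] [155 226  14  14 160]
orange cap [569.1 273.7 100.3] [-0.28  0.03 -0.07  0.42]
z fixed [570.2 275.3] [-0.25  1.38 -0.6  -0.  ]
mixer [ 5.49288e+02 -6.10850e+01  1.85163e+02 -1.63000e-01 -1.32000e-01] [-0.54 -0.7  -1.55  0.55 -1.58  1.4   1.99  0.93  3.02  0.85  2.54  0.5 ]
knob [629.2 -62.9 214. ] floor [487.9 -62.3 104.7] rim [475.8 -60.3 138.5] cap seated [457.5 -57.3 189.2] [-0.337  0.056  0.94 ]
[[ 0.906  0.424 -0.   ]
 [ 0.424 -0.906  0.   ]
 [ 0.    -0.    -1.   ]]
```

```bash
python3 - <<'E'
from fit import *
C={n:viewer.camera(n) for n in("scene","top")}
near={"scene":[("knob",(252,170),"black"),("R",(297,142),"blue"),("L",(327,172),"blue"),("or",(374,302),"orange")],
"top":[("knob",(314,199),"black"),("R",(341,274),"blue"),("L",(278,269),"blue"),("or",(162,233),"orange")]}
T={}
for k in range(4):
    m=[blob(C[n],np.array(near[n][k][1]),near[n][k][2])[0] for n in C]
    s=least_squares(lambda X:np.concatenate([proj(c,X)-q for c,q in zip(C.values(),m)]),[560,0,150]);T[near["top"][k][0]]=s.x;print(near["top"][k][0],s.x.round(1),s.fun.round(2))
n=np.linalg.norm
print("LR",n(T["L"]-T["R"]),"exp",170*np.sin(np.deg2rad(48)))
print("knob-mid",T["knob"]-(T["L"]+T["R"])/2)
c=C["scene"]["image"][120:270,200:360];t=C["top"]["image"][170:305,240:390]
cv2.imwrite("pics/crop.png",np.hstack([cv2.resize(c,(400,400),interpolation=2),cv2.resize(t,(400,400),interpolation=2)]))
E
```

```text
knob [630.5 -58.6 215.3] [-0.13 -0.03 -0.08  0.11]
R [ 481.6 -115.   208.2] [-0.11 -0.02 -0.06  0.08]
L [487.3  11.2 201.1] [-0.07 -0.01 -0.05  0.05]
or [569.5 274.2 101.1] [-0.3  -0.02 -0.27  0.26]
LR 126.53589374019192 exp 126.33462033115703
knob-mid [146.0818865   -6.76637955  10.63692276]
```

View pics/crop.png

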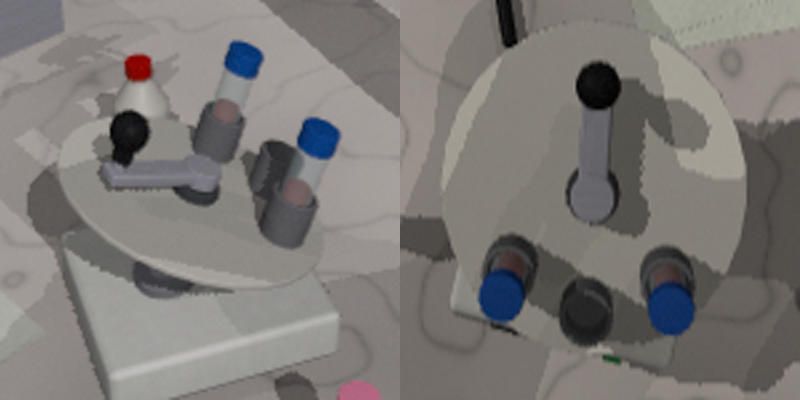

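```bash
python3 - <<'E'
from fit import *
C={n:viewer.camera(n) for n in("scene","top")}
near={"scene":[("knob",(252,170),"black"),("R",(297,142),"blue"),("L",(327,172),"blue"),("or",(374,302),"orange")],
"top":[("knob",(314,199),"black"),("R",(341,274),"blue"),("L",(278,269),"blue"),("or",(162,233),"orange")]}
M={(n,k):blob(C[n],np.array(p),kd)[0] for n in C for k,p,kd in near[n]}
f=lambda p:np.concatenate([hull_c(C[n],cyl(np.array(p),np.array([0,0.001,1]),17,20))-M[n,"or"] for n in C])
s=least_squares(lambda p:f([*p,99]),[570,270],diff_step=1e-3);print("or z fixed",s.x.round(1),s.fun.round(2))
def g(p):
    H,ex,ez=model(p);o=[[5*p[4]*W]]
    for n in C:
        o.append(hull_c(C[n],[H+85*ex+17*d for d in sph])-M[n,"knob"])
        for k,sg in(("L",1),("R",-1)):
            d=Ro.from_rotvec(sg*np.deg2rad(48)*ez*-1).apply(-ex)
            o.append(hull_c(C[n],cyl(H+85*d+35*ez,ez,17,20))-M[n,k])
    return np.concatenate(o)
for W in(0,20):
    s=least_squares(g,[560,-60,160,0.05,0.05],diff_step=1e-3,x_scale=[10,10,10,.1,.1]);print("mixer",s.x.round(3),s.fun.round(2))
    H,ex,ez=model(s.x);print("knob",(H+85*ex).round(1),"floor",(H-85*ex-55*ez).round(1),"rim",(H-85*ex-19*ez).round(1),"cap seated",(H-85*ex+35*ez).round(1),ez.round(3))
E
```

```text
or z fixed [568.9 273.6] [-0.34  0.44  0.09  0.58]
mixer [ 5.49927e+02 -5.60040e+01  1.89551e+02 -2.31000e-01 -1.98000e-01] [-0.    0.25 -1.04 -0.29  0.72 -0.3   0.27 -0.43  0.02  0.19  0.12 -0.01
  0.05]
knob [630.  -57.7 218.1] floor [488.2 -58.7 109.4] rim [476.2 -55.8 143.2] cap seated [458.2 -51.6 193.9] [-0.333  0.078  0.94 ]
mixer [ 5.50113e+02 -5.48370e+01  1.89406e+02 -4.40000e-02 -2.00000e-03] [-0.24  0.16 -1.33 -0.09 -0.7  -0.42  2.07 -0.19  0.01  0.09  0.06 -0.24
  0.07]
knob [629.9 -58.1 218.5] floor [489.1 -52.4 108.7] rim [476.8 -51.8 142.5] cap seated [458.3 -51.  193.2] [-0.342  0.015  0.94 ]
```

Request:
jog_arm --pt "60 -28 -28 0 0" --pt "60 -56 -56 0 0.1" --pt "60 -80 -90 0 0.2" --pt "60 -103 -124 0 0.3" --pt "60 -126 -158 0 0.4" --pt "60 -126 -198 0 0.436" --pt "60 -126 -238 0 0.436"

```text
time: 1.98
tool_pos: [37.9, -380.5, 222.7]
tcp_rot: [3.141, -0.003, -0.001]
wrist_force: [-0.9, 0.3, -0.0]
opening: 60.3
gripper_force: 0.0
```

Request:
jog_arm --pt "60 33 -12 -30 0" --pt "60 65 -25 -60 0" --pt "60 98 -38 -90 0" --pt "60 130 -50 -110 0" --pt "60 165 -63 -110 0" --pt "60 200 -76 -110 0" --pt "60 235 -90 -110 0" --pt "60 262 -110 -110 0" --pt "60 282 -144 -110 0" --pt "60 302 -178 -110 0" --pt "60 322 -212 -110 0" --pt "60 342 -246 -110 0" --pt "60 362 -280 -110 0" --pt "60 382 -314 -110 0" --pt "60 397 -350 -110 0" --pt "60 412 -386 -110 0" --pt "60 427 -422 -110 0" --pt "60 442 -458 -110 0" --pt "60 457 -494 -110 0" --pt "60 472 -530 -110 0"

```text
time: 3.65
tool_pos: [510.7, 151.7, 332.8]
tcp_rot: [-3.142, -0.003, -0.001]
wrist_force: [1.2, -1.1, 0.2]
opening: 60.3
gripper_force: 0.0
```

Request:
jog_arm --pt "60 17 -35 -5 0" --pt "60 34 -70 0 0" --pt "60 50 -104 20 0" --pt "60 58 -122 55 0" --pt "60 58 -122 90 0" --pt "60 58 -122 125 0" --pt "60 58 -122 140 0" --pt "60 58 -122 140 0"

```text
time: 4.32
tool_pos: [564.9, 270.9, 187.8]
tcp_rot: [3.139, 0.003, -0.013]
wrist_force: [-0.1, -0.8, -0.6]
opening: 59.7
gripper_force: 0.0
```

```bash
python3 - <<'E'
from h import *
s=status.get_obs();c=viewer.camera("wrist");cv2.imwrite("pics/w1.png",c["image"]);T=np.array(c["T_tool_cam"])
print(s["tool_pos"],T.round(3),c["fx"],c["cx"],c["cy"])
R=Ro.from_rotvec(s["tcp_rot"]).as_matrix()
for b in boxes_of("tube_cap","wrist")+boxes_of("tube","wrist"): print(b["confidence"],(R@(T[:3,:3]@b["xyz"]+T[:3,3])+s["tool_pos"]).round(1))
H,S,V=cv2.split(cv2.cvtColor(c["image"],cv2.COLOR_BGR2HSV));m=((H>4)&(H<22)&(S>170)&(V>100)).astype(np.uint8)
n,l,st,ce=cv2.connectedComponentsWithStats(m);i=1+np.argmax(st[1:,4]);print(ce[i],st[i])
def wray(u,v):
    d=np.array([u-c["cx"],v-c["cy"]])/c["fx"];t=np.linalg.norm(d);k=np.array([*(d/t*np.sin(t)),np.cos(t)])
    return R@T[:3,3]+s["tool_pos"],R@T[:3,:3]@k
o,d=wray(*ce[i])
for z in(99,104,109): print(z,(o+d*(z-o[2])/d[2]).round(1))
E
```

```text
[564.92273136 270.85452312 187.80829316] [[ 1.00000e-03 -9.68000e-01 -2.50000e-01  6.82230e+01]
 [ 1.00000e+00  1.00000e-03  0.00000e+00  7.45000e-01]
 [-0.00000e+00 -2.50000e-01  9.68000e-01 -1.61604e+02]
 [ 0.00000e+00  0.00000e+00  0.00000e+00  1.00000e+00]] 325.19226210127806 272.531334630587 209.03778562761116
0.66 [574.7 269.6 107.3]
0.65 [564.5 183.1  97.5]
0.5 [451.2 278.6 114.1]
0.74 [566.6 186.2  99.9]
0.71 [570.8 269.3 108.4]
0.16 [547.1 274.3  48.5]
[270.43478261 208.98709239] [ 250  187   42   45 1472]
99 [567.7 271.4  99. ]
104 [569.  271.4 104. ]
109 [570.3 271.4 109. ]
```

View pics/w1.png

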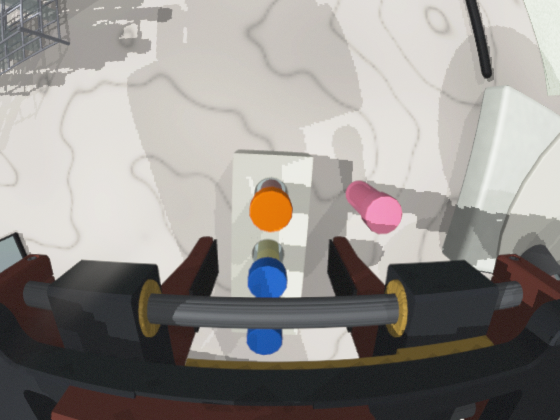

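Wrist view: the orange cap is centred at (271,209), between the open fingers. Pink is off to the right at (380,210). Going down.

Request:
jog_arm --pt "60 1 0 30 0" --pt "60 1 0 60 0" --pt "60 1 0 85 0" --pt "60 1 0 100 0" --pt "60 1 0 104 0" --pt "60 1 0 104 0"

```text
time: 4.97
tool_pos: [569.9, 271.8, 89.5]
tcp_rot: [-3.141, -0.002, -0.001]
wrist_force: [0.1, -0.0, -0.4]
opening: 59.6
gripper_force: 0.0
```

Request:
jog_arm --pt "60 0 0 8 0" --pt "60 0 0 8 0" --pt "20 0 0 8 0" --pt "20 0 0 8 0" --pt "20 0 0 8 0" --pt "20 0 0 8 0" --pt "20 0 0 8 0" --pt "20 0 0 8 0"

```text
time: 5.63
tool_pos: [569.5, 271.8, 81.1]
tcp_rot: [-3.141, -0.003, -0.001]
wrist_force: [0.1, -0.3, 2.5]
opening: 33.3
gripper_force: 30.0
```

Request:
jog_arm --pt "20 0 0 -25 0" --pt "20 0 0 -60 0" --pt "20 0 0 -100 0" --pt "20 0 0 -140 0" --pt "20 -8 20 -170 0" --pt "20 -17 50 -195 0" --pt "20 -26 85 -215 0" --pt "20 -35 120 -230 0" --pt "20 -44 155 -232 0" --pt "20 -53 190 -232 0" --pt "20 -62 225 -232 0" --pt "20 -72 260 -232 0" --pt "20 -82 290 -232 0" --pt "20 -90 315 -232 0" --pt "20 -93 325 -232 0" --pt "20 -93 325 -232 0" --pt "20 -93 325 -232 0"

```text
time: 7.05
tool_pos: [476.9, -53.2, 312.6]
tcp_rot: [-3.141, -0.001, -0.0]
wrist_force: [0.3, 0.5, 0.0]
opening: 33.1
gripper_force: 30.0
```

```bash
python3 - <<'E'
from h import *
s=status.get_obs();c=viewer.camera("wrist");t=viewer.camera("top");sc=viewer.camera("scene")
print(s["tool_pos"],s["opening"])
T=np.array(c["T_tool_cam"]);R=Ro.from_rotvec(s["tcp_rot"]).as_matrix()
def wproj(X):
    p=T[:3,:3].T@(R.T@(np.array(X)-s["tool_pos"])-T[:3,3]);th=np.arctan2(np.hypot(p[0],p[1]),p[2]);d=p[:2]/np.hypot(*p[:2]);return c["fx"]*th*d+[c["cx"],c["cy"]]
im=c["image"].copy()
for rim,ez,col in(([476.2,-55.8,143.2],[-.333,.078,.94],(0,255,0)),([476.8,-51.8,142.5],[-.342,.015,.94],(0,0,255))):
    ez=np.array(ez);x=np.cross([0,1,0],ez);x/=np.linalg.norm(x);y=np.cross(ez,x)
    P=np.array([wproj(np.array(rim)+16.5*(np.cos(a)*x+np.sin(a)*y)) for a in np.linspace(0,6.3,40)])
    cv2.polylines(im,[np.round(P*8).astype(int)],False,col,1,cv2.LINE_AA,3); print(proj(t,rim),proj(sc,rim))
cv2.imwrite("pics/w2.png",np.hstack([cv2.resize(im[100:400,150:430],(400,429)),cv2.resize(sc["image"][100:250,200:340],(400,429),interpolation=2)]))
E
```

```text
[476.85540915 -53.18025549 312.64639919] 33.11638581544037
[309.05975596 277.61067604] [312.40842899 176.91329051]
[307.15740727 277.28965746] [313.1616506  178.08506752]
```

View pics/w2.png

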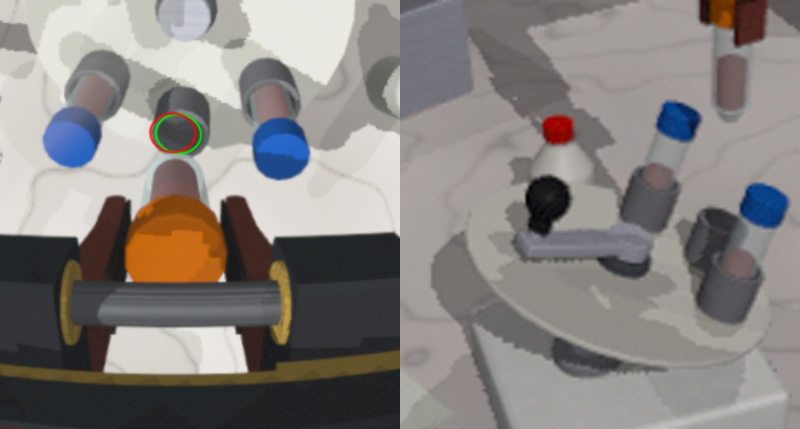

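Wrist view: the empty bore is at crop (181,132), matching the green model to 1–2 mm. The tube hangs straight in the grip. I'll refit with the wrist caps included.

```bash
cat > fit2.py <<'E'
from fit import *
def run(W=20, pr=True):
    s=status.get_obs();cw=viewer.camera("wrist");C={n:viewer.camera(n) for n in("scene","top")}
    T=np.array(cw["T_tool_cam"]);R=Ro.from_rotvec(s["tcp_rot"]).as_matrix()
    def wproj(X):
        p=T[:3,:3].T@(R.T@(np.array(X)-s["tool_pos"])-T[:3,3]);h=np.hypot(p[0],p[1]);return cw["fx"]*np.arctan2(h,p[2])*p[:2]/h+[cw["cx"],cw["cy"]]
    def hw(P):
        m=cv2.moments(cv2.convexHull(np.array([wproj(p) for p in P],np.float32)));return np.array([m["m10"],m["m01"]])/m["m00"]
    near={"scene":[("knob",(252,170),"black"),("R",(297,142),"blue"),("L",(327,172),"blue")],"top":[("knob",(314,199),"black"),("R",(341,274),"blue"),("L",(278,269),"blue")]}
    M={(n,k):blob(C[n],np.array(p),kd)[0] for n in C for k,p,kd in near[n]}
    M["w","L"]=blob(cw,np.array((200,194)),"blue")[0];M["w","R"]=blob(cw,np.array((346,203)),"blue")[0]
    if pr: print(M)
    # bore centre seen in wrist at crop (181,132)
    bore=np.array([150+181*.7,100+132*.7])
    def g(p):
        H,ex,ez=model(p);o=[[W*p[4]],wproj(H-85*ex-19*ez)-bore]
        def cap(sg): return cyl(H+85*Ro.from_rotvec(-sg*np.deg2rad(48)*ez).apply(-ex)+35*ez,ez,17,20)
        for n in C:
            o.append(hull_c(C[n],[H+85*ex+17*d for d in sph])-M[n,"knob"])
            for k,sg in(("L",1),("R",-1)): o.append(hull_c(C[n],cap(sg))-M[n,k])
        for k,sg in(("L",1),("R",-1)): o.append((hw(cap(sg))-M["w",k]))
        return np.concatenate(o)
    q=least_squares(g,[550,-56,189,-.1,-.05],diff_step=1e-3,x_scale=[10,10,10,.1,.1]);return q
E
python3 - <<'E'
from fit2 import *
for W in(1,30,100):
    q=run(W,W==1);print(W,q.x.round(3),q.fun.round(2))
    H,ex,ez=model(q.x);print("knob",(H+85*ex).round(1),"floor",(H-85*ex-55*ez).round(1),"rim",(H-85*ex-19*ez).round(1),"cap seated",(H-85*ex+35*ez).round(1),ez.round(3))
E
```

```text
{('scene', 'knob'): array([250.58333333, 170.5787037 ]), ('scene', 'R'): array([296.75694444, 141.86111111]), ('scene', 'L'): array([326.86263736, 171.31318681]), ('top', 'knob'): array([276.89837398, 161.48780488]), ('top', 'R'): array([158.44242424, 260.16363636]), ('top', 'L'): array([158.44242424, 260.16363636]), ('w', 'L'): array([203.63311688, 203.4025974 ]), ('w', 'R'): array([347.06434109, 204.14031008])}
1 [556.231 -15.577 199.117  -0.854  -0.969] [ -0.97 -25.27   4.01   9.25  14.32   9.52   7.33   3.46  -2.22   9.98
  32.65 101.42   8.47 163.64   3.5  -42.49  -8.7  -45.03 -12.69]
knob [638.8  -3.6 215.6] floor [486.1 -41.7 131. ] rim [478.  -32.4 164.8] cap seated [465.8 -18.5 215.5] [-0.225  0.258  0.94 ]
30 [ 5.47020e+02 -1.32160e+01  1.81141e+02 -4.72000e-01 -5.69000e-01] [-17.06 -29.69   4.12  14.45  16.76  13.26  13.05   7.38   7.68  12.
 -21.61 100.89  14.04 163.12  10.8  -37.5   -2.38 -46.36  -5.99]
knob [627.8  -3.1 205.6] floor [483.  -31.9 105. ] rim [472.  -26.3 138.8] cap seated [455.6 -17.9 189.5] [-0.305  0.156  0.94 ]
100 [ 5.54547e+02 -1.42440e+01  1.92843e+02 -3.90000e-02 -1.03000e-01] [-10.3  -36.8   -3.32   9.87   9.84  10.45   6.58   3.94   7.88  12.45
  34.18 101.58   9.72 165.23   7.69 -42.7   -6.12 -41.43 -13.56]
knob [634.3  -8.6 221.8] floor [493.6 -20.6 112.2] rim [481.3 -20.1 146.1] cap seated [462.9 -19.4 196.8] [-0.342  0.013  0.94 ]
```

The arm now blocks the top view, so I'll use the measurements from the first top picture.

```bash
sed -i 's|    M\["w","L"\]=blob|    M["top","knob"]=np.array([314.,198.8]);M["top","R"]=np.array([341.,273.9]);M["top","L"]=np.array([277.3,269.4])\n&|' fit2.py
python3 - <<'E'
from fit2 import *
for W in(1,30,100):
    q=run(W,False);print(W,q.x.round(3),q.fun.round(2))
    H,ex,ez=model(q.x);print("knob",(H+85*ex).round(1),"floor",(H-85*ex-55*ez).round(1),"rim",(H-85*ex-19*ez).round(1),"cap seated",(H-85*ex+35*ez).round(1),ez.round(3))
E
```

```text
1 [ 5.47431e+02 -5.63300e+01  1.89010e+02 -1.24000e-01 -1.22000e-01] [-0.12 -0.91  2.91  1.77 -0.99  0.78 -0.86 -0.75  0.55 -1.32  1.32  1.53
  2.59  1.4   0.36 -0.85 -4.19  0.95 -0.98]
knob [627.4 -55.9 217.9] floor [486.1 -59.1 108.5] rim [473.9 -57.5 142.3] cap seated [455.6 -55.3 193. ] [-0.339  0.042  0.94 ]
30 [ 5.47272e+02 -5.66740e+01  1.88599e+02 -5.20000e-02 -4.30000e-02] [-1.3  -2.05  2.78  1.64 -1.15  0.64 -1.44 -0.87  1.25 -0.74  1.47  1.83
  2.63  1.6   0.56 -0.63 -3.77  1.11 -1.32]
knob [627.2 -57.1 217.6] floor [486.2 -57.2 107.9] rim [473.9 -56.6 141.7] cap seated [455.4 -55.6 192.4] [-0.342  0.018  0.94 ]
100 [ 5.47198e+02 -5.68170e+01  1.88349e+02 -1.70000e-02 -6.00000e-03] [-0.57 -2.58  2.76  1.53 -1.21  0.56 -1.75 -0.9   1.59 -0.47  1.55  1.98
  2.64  1.68  0.66 -0.51 -3.59  1.15 -1.49]
knob [627.1 -57.7 217.4] floor [486.1 -56.3 107.6] rim [473.8 -56.1 141.4] cap seated [455.4 -55.8 192.2] [-0.342  0.006  0.94 ]
```

Request:
jog_arm --pt "20 -1 2 30 0" --pt "20 -2 3 60 0" --pt "20 -2 3 85 0" --pt "20 -2 3 97 0" --pt "20 -2 3 101 0" --pt "20 -2 3 105 0" --pt "20 -2 3 109 0" --pt "20 -2 3 109 0"

```text
time: 8.77
tool_pos: [475.2, -56.6, 203.9]
tcp_rot: [3.141, 0.003, 0.001]
wrist_force: [0.1, -0.6, -0.2]
opening: 33.4
gripper_force: 30.0
```

```bash
python3 - <<'E'
from h import *
s=status.get_obs();c=viewer.camera("wrist");sc=viewer.camera("scene")
print(s["tool_pos"],s["opening"],s["wrist_force"])
cv2.imwrite("pics/w3.png",np.hstack([cv2.resize(c["image"][60:360,150:430],(400,429)),cv2.resize(sc["image"][100:250,220:360],(400,429),interpolation=2)]))
E
```

```text
[475.18772121 -56.58999995 203.91590863] 33.40850829711858 [ 0.12836462 -0.58725151 -0.23663875]
```

View pics/w3.png

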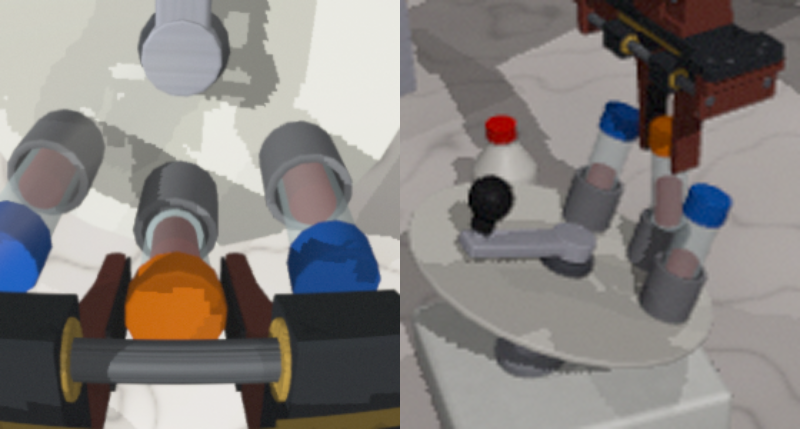

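The tip is inside the bore and laterally centred (tube at crop column 175, socket at 178), with no contact force. Now I'll tilt the tube in the pads while going down.

Request:
jog_arm --pt "20 0 0 3 0" --pt "20 -2 0 5 0" --pt "20 -5 0 6 0" --pt "20 -8 0 6 0" --pt "20 -11 0 7 0" --pt "20 -14 0 7 0" --pt "20 -17 0 8 0" --pt "20 -20 0 9 0" --pt "20 -23 0 10 0" --pt "20 -25 0 11 0" --pt "20 -25 0 11 0"

```text
time: 9.78
tool_pos: [449.5, -56.6, 192.7]
tcp_rot: [3.141, 0.003, 0.0]
wrist_force: [2.0, -1.0, 2.8]
opening: 33.0
gripper_force: 30.0
```

Small forces, as expected for a pivoting tube. Now pushing along the bore.

Request:
jog_arm --pt "20 1 0 2 0" --pt "20 2 0 5 0" --pt "20 3 0 8 0" --pt "20 4 0 11 0" --pt "20 5 0 14 0" --pt "20 6 0 16 0" --pt "20 6 0 17 0" --pt "20 6 0 17 0"

```text
time: 10.45
tool_pos: [455.6, -56.4, 176.3]
tcp_rot: [-3.141, -0.003, 0.001]
wrist_force: [-1.5, -0.6, 13.2]
opening: 33.6
gripper_force: 30.0
```

```bash
python3 - <<'E'
from h import *
s=status.get_obs();c=viewer.camera("wrist");sc=viewer.camera("scene")
print(s["tool_pos"],s["opening"],s["wrist_force"])
cv2.imwrite("pics/w4.png",np.hstack([cv2.resize(c["image"][60:360,150:430],(400,429)),cv2.resize(sc["image"][100:250,220:360],(400,429),interpolation=2)]))
E
```

```text
[455.57541665 -56.44968595 176.30948548] 33.60345321424415 [-1.49553953 -0.60214775 13.21852763]
```

View pics/w4.png

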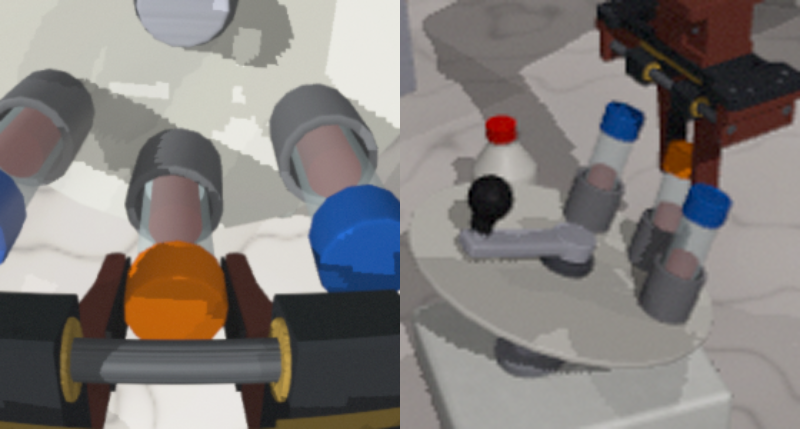

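Request:
jog_arm --pt "20 1 0 1.5 0" --pt "20 1 0 3 0" --pt "20 1 0 4 0" --pt "20 1 0 4 0"

```text
time: 10.88
tool_pos: [456.1, -56.3, 174.1]
tcp_rot: [3.142, 0.004, -0.001]
wrist_force: [-9.2, 1.0, 35.0]
opening: 33.6
gripper_force: 30.0
```

Request:
jog_arm --pt "20 0 0 0 0" --pt "50 0 0 0 0" --pt "50 0 0 0 0" --pt "50 0 0 0 0" --pt "50 0 0 -15 0" --pt "50 0 0 -45 0" --pt "50 0 0 -75 0" --pt "50 0 0 -80 0" --pt "50 0 0 -80 0"

```text
time: 11.63
tool_pos: [457.6, -56.7, 252.8]
tcp_rot: [3.141, 0.003, 0.004]
wrist_force: [0.2, 0.7, 1.2]
opening: 50.4
gripper_force: 0.0
```

```bash
python3 - <<'E'
from fit import *
s=status.get_obs();c=viewer.camera("wrist");sc=viewer.camera("scene")
print(s["tool_pos"],s["opening"],s["wrist_force"])
T=np.array(c["T_tool_cam"]);R=Ro.from_rotvec(s["tcp_rot"]).as_matrix()
for n,cam in(("w",c),("sc",sc)):
    H,S,V=cv2.split(cv2.cvtColor(cam["image"],cv2.COLOR_BGR2HSV))
    for nm,m in(("or",(H>4)&(H<22)&(S>170)&(V>100)),("bl",(H>100)&(H<130)&(S>150)&(V>60))):
        k,l,st,ce=cv2.connectedComponentsWithStats(m.astype(np.uint8))
        print(n,nm,[(ce[i].round(1).tolist(),int(st[i,4])) for i in range(1,k) if st[i,4]>60])
def wproj(X):
    p=T[:3,:3].T@(R.T@(np.array(X)-s["tool_pos"])-T[:3,3]);h=np.hypot(p[0],p[1]);return cv2 is None or c["fx"]*np.arctan2(h,p[2])*p[:2]/h+[c["cx"],c["cy"]]
for p in([487,-57,108.5],):
    ez=np.array([-.341,.02,.94])
    for up in(0,3,6,10):
        q=np.array(p)+(90+up)*ez;P=cyl(q,ez,17,20)
        m=cv2.moments(cv2.convexHull(np.array([wproj(x) for x in P],np.float32)));print(up,m["m10"]/m["m00"],m["m01"]/m["m00"],m["m00"],hull_c(sc,P))
cv2.imwrite("pics/w5.png",np.hstack([cv2.resize(c["image"][60:360,150:430],(400,429)),cv2.resize(sc["image"][100:250,220:360],(400,429),interpolation=2)]))
E
```

```text
[457.56898383 -56.68791287 252.78546682] 50.38667730417315 [0.1969569  0.69151631 1.24094574]
w or [([270.2, 226.9], 1983)]
w bl [([8.9, 161.0], 451), ([162.0, 177.8], 644), ([359.8, 198.4], 2193), ([12.7, 208.9], 466)]
sc or [([144.1, 34.6], 795), ([162.0, 42.7], 495), ([224.9, 43.5], 5940), ([295.9, 30.0], 788), ([320.9, 155.6], 155)]
sc bl [([377.1, 16.8], 118), ([496.0, 31.5], 1206), ([358.4, 21.5], 224), ([297.4, 142.1], 145), ([119.3, 184.8], 508), ([326.6, 171.6], 179), ([426.4, 277.6], 280), ([400.6, 290.0], 303)]
0 269.2074054211989 225.8856378717986 2220.3719681135844 [320.48191935 156.13647437]
3 269.087597679688 228.4417660569396 2266.6411692032125 [320.92081938 154.94621247]
6 268.96543675383066 231.05054260051924 2313.975081152981 [321.36103737 153.75240279]
10 268.79878558414714 234.61305700676476 2378.7628151888493 [321.95003412 152.1550892 ]
```

View pics/w5.png

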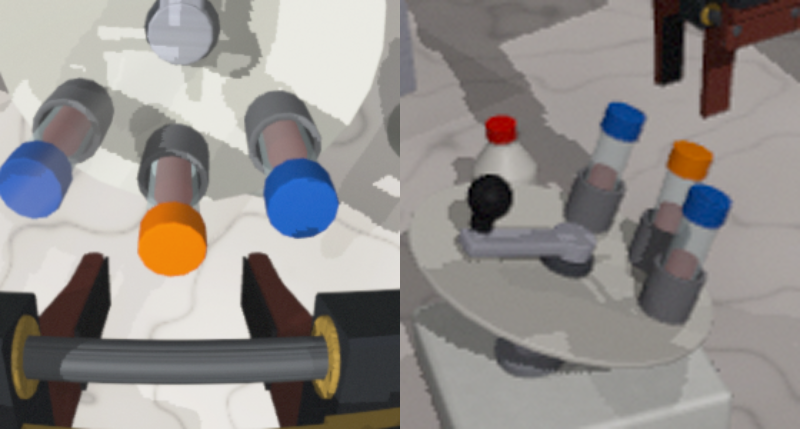

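The orange cap sits where the model expects it when seated, to about 1 mm. I'll press the cap top with shut fingers to make sure.

Request:
jog_arm --pt "0 -9 0 0 0" --pt "0 -9 0 0 0" --pt "0 -9 0 20 0" --pt "0 -9 0 36 0" --pt "0 -9 0 42 0" --pt "0 -9 0 45 0" --pt "0 -9 0 47 0" --pt "0 -9 0 48 0" --pt "0 -9 0 49 0" --pt "0 -9 0 49 0"

```text
time: 12.57
tool_pos: [448.2, -56.6, 204.9]
tcp_rot: [3.141, 0.003, 0.002]
wrist_force: [-6.4, 1.8, 19.1]
opening: 0.4
gripper_force: 10.5
```

Request:
jog_arm --pt "0 0 0 1.5 0" --pt "0 0 0 1.5 0" --pt "0 0 0 -25 0" --pt "0 0 0 -60 0" --pt "30 15 0 -90 0" --pt "60 50 0 -95 0" --pt "60 85 0 -95 0" --pt "60 120 0 -95 0" --pt "60 155 0 -95 0" --pt "60 165 0 -95 0" --pt "60 165 0 -95 0" --pt "60 165 0 -95 0"

```text
time: 13.57
tool_pos: [612.0, -56.1, 297.1]
tcp_rot: [-3.141, -0.003, 0.003]
wrist_force: [-0.0, -0.3, 0.9]
opening: 50.2
gripper_force: 0.0
```

```bash
python3 - <<'E'
from h import *
s=status.get_obs();c=viewer.camera("wrist");cv2.imwrite("pics/w6.png",c["image"])
T=np.array(c["T_tool_cam"]);R=Ro.from_rotvec(s["tcp_rot"]).as_matrix();print(s["tool_pos"],s["opening"])
for b in boxes_of("knob_grip","wrist"): print(b["confidence"],(R@(T[:3,:3]@b["xyz"]+T[:3,3])+s["tool_pos"]).round(1))
V=cv2.cvtColor(c["image"],cv2.COLOR_BGR2HSV)[...,2]
n,l,st,ce=cv2.connectedComponentsWithStats((V<45).astype(np.uint8))
for i in range(1,n):
    if st[i,4]>300:
        u,v=ce[i];d=np.array([u-c["cx"],v-c["cy"]])/c["fx"];t=np.linalg.norm(d);k=R@T[:3,:3]@np.array([*(d/t*np.sin(t)),np.cos(t)]);o=R@T[:3,3]+s["tool_pos"]
        print(ce[i].round(1),st[i],(o+k*(217.8-o[2])/k[2]).round(1))
E
```

```text
[611.96403507 -56.10129426 297.07835418] 50.19006681780593
0.94 [620.7 -67.5 187.1]
[217.5  63.1] [206  22  22  84 383] [728.6 -16.1 217.8]
[289.5 195.2] [ 268  172   42   46 1223] [628.6 -69.7 217.8]
[329.4 274.5] [319 241  26  56 772] [ 561.8 -104.1  217.8]
[216.  274.4] [201 242  26  55 777] [561.6 -10.3 217.8]
[424.1 278.5] [ 373  262  110   40 2554] [ 553.9 -192.7  217.8]
[284.  368.2] [    0   265   560   155 27645] [458.6 -68.4 217.8]
[550.3 311.2] [530 299  30  32 391] [ 489.5 -397.1  217.8]
[402.6 341.3] [ 357  326  116   32 1241] [ 484.5 -184.4  217.8]
[ 39.6 404.3] [ 24 390  33  30 601] [327.3 276.3 217.8]
```

View pics/w6.png

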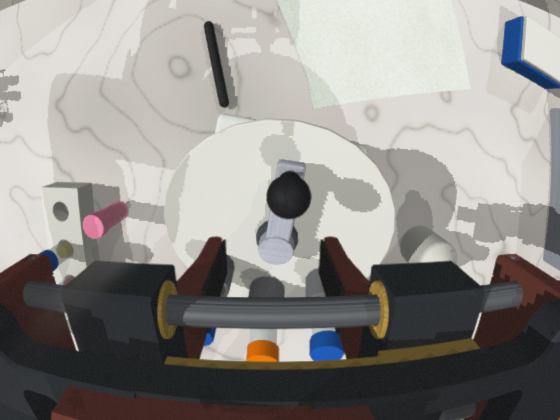

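The wrist view shows the knob at (289,195). It has drifted about 12 mm clockwise during the pressing, which is harmless. I'll check the base yaw from its corners to get the lean direction.

```bash
python3 - <<'E'
from h import *
sc=viewer.camera("scene");im0=cv2.imread("pics/scene0.png");t0=cv2.imread("pics/top0.png");t=viewer.camera("top")
P=[(226,208),(243,260),(334,238)]
X=[atz(sc,*p,50) for p in P];print(np.round(X,1))
print("angles",[np.degrees(np.arctan2(*(X[i+1]-X[i])[[1,0]])).round(1) for i in(0,1)],[np.linalg.norm(X[i+1]-X[i]).round() for i in(0,1)])
A=cv2.resize(im0[190:280,210:345],(405,270),interpolation=cv2.INTER_CUBIC);B=cv2.resize(t0[235:300,250:370],(390,270),interpolation=cv2.INTER_CUBIC)
cv2.imwrite("pics/base.png",np.hstack([A,B]))
E
```

```text
[[ 653.  -168.5   50. ]
 [ 697.7   11.6   50. ]
 [ 492.6   59.3   50. ]]
angles [np.float64(76.1), np.float64(166.9)] [np.float64(186.0), np.float64(211.0)]
```

View pics/base.png

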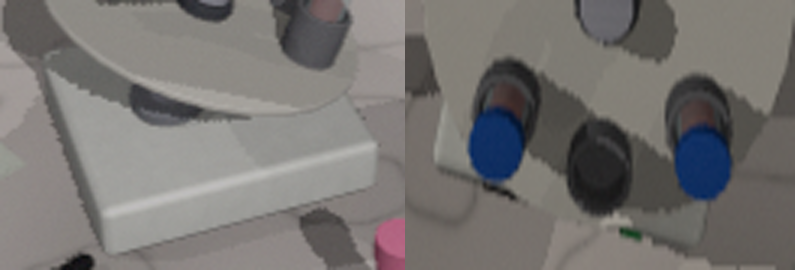

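Base edges give a yaw of about −13.5° (psi −0.23), which agrees with the free fit. The hub is near (549.5, −56.2, 189.3). Next I'll grasp the knob.

Request:
jog_arm --pt "60 8 7 20 0" --pt "60 16 13.5 50 0" --pt "60 16 13.5 75 0" --pt "60 16 13.5 90 0" --pt "60 16 13.5 96 0" --pt "60 16 13.5 96 0" --pt "60 16 13.5 96 0"

```text
time: 14.35
tool_pos: [628.7, -69.7, 202.6]
tcp_rot: [3.142, 0.003, 0.001]
wrist_force: [-0.3, 0.2, 0.4]
opening: 59.9
gripper_force: 0.0
```

```bash
python3 - <<'E'
from fit import *
s=status.get_obs();c=viewer.camera("wrist");sc=viewer.camera("scene");print(s["tool_pos"],s["opening"],s["wrist_force"])
T=np.array(c["T_tool_cam"]);R=Ro.from_rotvec(s["tcp_rot"]).as_matrix()
V=cv2.cvtColor(c["image"],cv2.COLOR_BGR2HSV)[...,2];n,l,st,ce=cv2.connectedComponentsWithStats((V<45).astype(np.uint8))
for i in range(1,n):
    if st[i,4]>300 and 150<ce[i][0]<400:
        u,v=ce[i];d=np.array([u-c["cx"],v-c["cy"]])/c["fx"];t=np.linalg.norm(d);k=R@T[:3,:3]@np.array([*(d/t*np.sin(t)),np.cos(t)]);o=R@T[:3,3]+s["tool_pos"]
        print(ce[i].round(1),st[i],(o+k*(218.3-o[2])/k[2]).round(1))
E
```

```text
[628.70962825 -69.74442612 202.60855848] 59.931907428854856 [-0.32843896  0.19402922  0.41133581]
[191.4  64.4] [177  13  28 105 692] [726.5 -33.7 218.3]
[269.2 266.4] [ 236  228   67   70 3572] [630.1 -68.9 218.3]
[205.4 274.3] [189 241  29  55 843] [625.2 -36.8 218.3]
[339.7 274. ] [328 241  29  56 870] [ 625.5 -104.4  218.3]
[282.3 369.5] [    0   265   560   155 28120] [561.9 -76.5 218.3]
```

Request:
jog_arm --pt "60 1 -0.5 2 0" --pt "20 1 -0.5 2 0" --pt "20 1 -0.5 2 0" --pt "20 1 -0.5 2 0" --pt "20 1 -0.5 2 0" --pt "20 1 -0.5 2 0" --pt "20 1 -0.5 2 0"

```text
time: 15.03
tool_pos: [629.8, -68.9, 199.8]
tcp_rot: [-3.141, -0.003, 0.0]
wrist_force: [-0.2, 1.1, 1.9]
opening: 32.7
gripper_force: 30.0
```

```bash
cat > path.py <<'E'
import sys
from h import *
# path rows: args c0 (deg now commanded), step deg, n, H offsets
def pos(c,H=(549.5,-56.2,189.3),psi=-.231):
    f=np.array([-np.cos(psi),-np.sin(psi),0]);th=np.radians(20);ez=np.sin(th)*f+np.cos(th)*np.array([0,0,1]);e0=-f*np.cos(th)+np.sin(th)*np.array([0,0,1])
    return np.array(H)+85*Ro.from_rotvec(-np.radians(c)*ez).apply(e0)
def rows(c0,cs):
    D=np.array([pos(c)-pos(c0) for c in cs])*[1,-1,-1]
    print([[20]+[round(float(x),1) for x in d]+[0] for d in D])
def where(p): # best crank angle (deg) and error of tcp pos vs path
    cs=np.arange(-180,180,.25);P=np.array([pos(c)+[0,0,-18.2] for c in cs]);i=np.argmin(np.linalg.norm(P-p,axis=1));return cs[i],(p-P[i]).round(1)
E
python3 - <<'E'
from path import *
s=status.get_obs();print(s["tool_pos"],s["opening"],s["wrist_force"],s["moment"]);print(where(s["tool_pos"]))
c0=where(s["tool_pos"])[0]
rows(c0,c0+np.array([.5,1.5,3,5,7.5,10,13,16,19,22,25,28]))
E
```

```text
[629.77905115 -68.94085371 199.79133255] 32.67943010414995 [-0.24953781  1.06718186  1.87170854] [ 0.22569602  0.09772077 -0.01495445]
(np.float64(-4.0), array([ 1.4, -0.3, -0.3]))
[[20, -0.1, 0.7, -0.0, 0], [20, -0.4, 2.2, -0.0, 0], [20, -0.8, 4.4, -0.1, 0], [20, -1.5, 7.3, -0.1, 0], [20, -2.5, 10.8, -0.0, 0], [20, -3.6, 14.4, 0.1, 0], [20, -5.2, 18.5, 0.3, 0], [20, -6.9, 22.6, 0.6, 0], [20, -8.9, 26.6, 0.9, 0], [20, -11.0, 30.5, 1.4, 0], [20, -13.3, 34.3, 1.9, 0], [20, -15.8, 37.9, 2.4, 0]]
```

Request:
jog_arm --pt "20 -0.1 0.7 0 0" --pt "20 -0.4 2.2 0 0" --pt "20 -0.8 4.4 0 0" --pt "20 -1.5 7.3 0 0" --pt "20 -2.5 10.8 0 0" --pt "20 -3.6 14.4 0.1 0" --pt "20 -5.2 18.5 0.3 0" --pt "20 -6.9 22.6 0.6 0" --pt "20 -8.9 26.6 0.9 0" --pt "20 -11 30.5 1.4 0" --pt "20 -13.3 34.3 1.9 0" --pt "20 -15.8 37.9 2.4 0"

```text
time: 16.03
tool_pos: [613.8, -107.3, 197.1]
tcp_rot: [-3.141, -0.003, 0.0]
wrist_force: [1.0, 4.5, 1.2]
opening: 32.5
gripper_force: 30.0
```

```bash
python3 - <<'E'
from path import *
s=status.get_obs();print(s["tool_pos"],s["opening"],s["wrist_force"],where(s["tool_pos"]))
rows(24,24+np.arange(3.5,60.1,3.5))
rows(24,24+np.arange(1,21)*4)
E
```

```text
[ 613.8374227  -107.32026956  197.05282247] 32.51651372745766 [0.96698026 4.50283318 1.21523185] (np.float64(24.0), array([ 1.2, -0.8, -0.6]))
[[20, -3.1, 4.1, 0.8, 0], [20, -6.5, 7.9, 1.6, 0], [20, -10.1, 11.6, 2.6, 0], [20, -13.8, 15.0, 3.6, 0], [20, -17.8, 18.2, 4.8, 0], [20, -21.9, 21.1, 6.0, 0], [20, -26.2, 23.7, 7.3, 0], [20, -30.6, 26.1, 8.7, 0], [20, -35.1, 28.2, 10.1, 0], [20, -39.8, 30.0, 11.6, 0], [20, -44.5, 31.5, 13.1, 0], [20, -49.3, 32.7, 14.7, 0], [20, -54.1, 33.5, 16.4, 0], [20, -59.0, 34.1, 18.1, 0], [20, -63.9, 34.4, 19.8, 0], [20, -68.8, 34.3, 21.5, 0], [20, -73.6, 33.9, 23.3, 0]]
[[20, -3.6, 4.6, 0.9, 0], [20, -7.5, 9.0, 1.9, 0], [20, -11.7, 13.1, 3.0, 0], [20, -16.1, 16.8, 4.3, 0], [20, -20.7, 20.3, 5.6, 0], [20, -25.6, 23.4, 7.1, 0], [20, -30.6, 26.1, 8.7, 0], [20, -35.8, 28.5, 10.3, 0], [20, -41.1, 30.4, 12.0, 0], [20, -46.5, 32.0, 13.8, 0], [20, -52.0, 33.2, 15.7, 0], [20, -57.6, 34.0, 17.6, 0], [20, -63.2, 34.3, 19.5, 0], [20, -68.8, 34.3, 21.5, 0], [20, -74.3, 33.8, 23.5, 0], [20, -79.9, 33.0, 25.5, 0], [20, -85.3, 31.7, 27.6, 0], [20, -90.6, 30.0, 29.6, 0], [20, -95.8, 27.9, 31.6, 0], [20, -100.8, 25.5, 33.6, 0]]
```

Request:
jog_arm --pt "20 -3.1 4.1 0.8 0" --pt "20 -6.5 7.9 1.6 0" --pt "20 -10.1 11.6 2.6 0" --pt "20 -13.8 15.0 3.6 0" --pt "20 -17.8 18.2 4.8 0" --pt "20 -21.9 21.1 6.0 0" --pt "20 -26.2 23.7 7.3 0" --pt "20 -30.6 26.1 8.7 0" --pt "20 -35.1 28.2 10.1 0" --pt "20 -39.8 30.0 11.6 0" --pt "20 -44.5 31.5 13.1 0" --pt "20 -49.3 32.7 14.7 0"

```text
time: 17.03
tool_pos: [566.1, -139.6, 182.6]
tcp_rot: [-3.14, -0.002, -0.005]
wrist_force: [5.4, 6.5, -1.3]
opening: 32.6
gripper_force: 30.0
```

```bash
cat >> path.py <<'E'
def step(c0,d=4,n=20):
    s=status.get_obs();print(s["time"].__round__(2),s["tool_pos"].round(1),round(s["opening"],1),s["wrist_force"].round(1),where(s["tool_pos"]))
    c,e=where(s["tool_pos"]);t=(pos(c+1)-pos(c-1));t/=np.linalg.norm(t);rd=pos(c)-np.array((549.5,-56.2,189.3));rd/=85;F=-s["wrist_force"]
    print("push tang %.1f radial %.1f"%(F@t,F@rd),"axial %.1f"%(F@np.cross(rd,t)))
    rows(c0,c0+np.arange(1,n+1)*d)
E
python3 -c "
from path import *
step(66)"
```

```text
17.03 [ 566.1 -139.6  182.6] 32.6 [ 5.4  6.5 -1.3] (np.float64(64.5), array([ 0.7, -0.8, -1. ]))
push tang 6.0 radial 5.5 axial -2.5
[[20, -5.5, 1.0, 1.9, 0], [20, -11.1, 1.6, 3.8, 0], [20, -16.7, 1.7, 5.8, 0], [20, -22.3, 1.5, 7.8, 0], [20, -27.8, 0.8, 9.8, 0], [20, -33.3, -0.3, 11.8, 0], [20, -38.7, -1.8, 13.9, 0], [20, -43.9, -3.6, 15.9, 0], [20, -49.0, -5.9, 17.9, 0], [20, -54.0, -8.5, 19.8, 0], [20, -58.7, -11.5, 21.8, 0], [20, -63.2, -14.9, 23.6, 0], [20, -67.5, -18.6, 25.5, 0], [20, -71.6, -22.5, 27.2, 0], [20, -75.3, -26.8, 28.9, 0], [20, -78.7, -31.4, 30.5, 0], [20, -81.9, -36.2, 32.0, 0], [20, -84.6, -41.3, 33.4, 0], [20, -87.1, -46.5, 34.7, 0], [20, -89.2, -51.9, 35.9, 0]]
```

Request:
jog_arm --pt "20 -5.5 1.0 1.9 0" --pt "20 -11.1 1.6 3.8 0" --pt "20 -16.7 1.7 5.8 0" --pt "20 -22.3 1.5 7.8 0" --pt "20 -27.8 0.8 9.8 0" --pt "20 -33.3 -0.3 11.8 0" --pt "20 -38.7 -1.8 13.9 0" --pt "20 -43.9 -3.6 15.9 0" --pt "20 -49.0 -5.9 17.9 0" --pt "20 -54.0 -8.5 19.8 0" --pt "20 -58.7 -11.5 21.8 0" --pt "20 -63.2 -14.9 23.6 0"

```text
time: 18.03
tool_pos: [505.4, -127.7, 160.1]
tcp_rot: [3.137, 0.003, 0.013]
wrist_force: [8.0, -2.3, -0.3]
opening: 32.9
gripper_force: 30.0
```

```bash
python3 -c "
from path import *
step(114)"
```

```text
18.03 [ 505.4 -127.7  160.1] 32.9 [ 8.  -2.3 -0.3] (np.float64(109.75), array([ 0.5,  0.2, -1.1]))
push tang 7.4 radial 2.2 axial -3.1
[[20, -4.3, -3.7, 1.8, 0], [20, -8.3, -7.7, 3.6, 0], [20, -12.0, -12.0, 5.3, 0], [20, -15.5, -16.5, 6.9, 0], [20, -18.6, -21.3, 8.4, 0], [20, -21.4, -26.4, 9.8, 0], [20, -23.8, -31.6, 11.1, 0], [20, -25.9, -37.0, 12.3, 0], [20, -27.7, -42.6, 13.4, 0], [20, -29.0, -48.3, 14.3, 0], [20, -30.0, -54.1, 15.1, 0], [20, -30.6, -60.0, 15.8, 0], [20, -30.7, -65.9, 16.4, 0], [20, -30.5, -71.8, 16.8, 0], [20, -30.0, -77.7, 17.1, 0], [20, -29.0, -83.5, 17.2, 0], [20, -27.6, -89.3, 17.2, 0], [20, -25.9, -95.0, 17.1, 0], [20, -23.8, -100.5, 16.8, 0], [20, -21.3, -105.9, 16.4, 0]]
```

Request:
jog_arm --pt "20 -4.3 -3.7 1.8 0" --pt "20 -8.3 -7.7 3.6 0" --pt "20 -12.0 -12.0 5.3 0" --pt "20 -15.5 -16.5 6.9 0" --pt "20 -18.6 -21.3 8.4 0" --pt "20 -21.4 -26.4 9.8 0" --pt "20 -23.8 -31.6 11.1 0" --pt "20 -25.9 -37.0 12.3 0" --pt "20 -27.7 -42.6 13.4 0" --pt "20 -29.0 -48.3 14.3 0" --pt "20 -30.0 -54.1 15.1 0" --pt "20 -30.6 -60.0 15.8 0" --pt "20 -30.7 -65.9 16.4 0" --pt "20 -30.5 -71.8 16.8 0"

```text
time: 19.2
tool_pos: [470.9, -53.3, 142.1]
tcp_rot: [3.141, 0.003, -0.0]
wrist_force: [1.3, -2.3, -1.1]
opening: 32.6
gripper_force: 30.0
```

```bash
python3 -c "
from path import *
step(170)"
```

```text
19.2 [470.9 -53.3 142.1] 32.6 [ 1.3 -2.3 -1.1] (np.float64(169.5), array([ 1.4,  0. , -0.4]))
push tang 2.2 radial 0.9 axial -1.7
[[20, 0.6, -5.9, 0.3, 0], [20, 1.6, -11.7, 0.4, 0], [20, 2.9, -17.5, 0.4, 0], [20, 4.7, -23.2, 0.3, 0], [20, 6.8, -28.7, -0.0, 0], [20, 9.2, -34.1, -0.4, 0], [20, 12.0, -39.3, -1.0, 0], [20, 15.1, -44.3, -1.7, 0], [20, 18.6, -49.1, -2.5, 0], [20, 22.3, -53.6, -3.5, 0], [20, 26.4, -57.8, -4.5, 0], [20, 30.7, -61.7, -5.7, 0], [20, 35.2, -65.3, -7.0, 0], [20, 39.9, -68.6, -8.4, 0], [20, 44.9, -71.5, -9.9, 0], [20, 50.0, -74.0, -11.5, 0], [20, 55.3, -76.2, -13.2, 0], [20, 60.6, -78.0, -15.0, 0], [20, 66.1, -79.4, -16.8, 0], [20, 71.6, -80.4, -18.7, 0]]
```

Request:
jog_arm --pt "20 0.6 -5.9 0.3 0" --pt "20 1.6 -11.7 0.4 0" --pt "20 2.9 -17.5 0.4 0" --pt "20 4.7 -23.2 0.3 0" --pt "20 6.8 -28.7 0 0" --pt "20 9.2 -34.1 -0.4 0" --pt "20 12.0 -39.3 -1.0 0" --pt "20 15.1 -44.3 -1.7 0" --pt "20 18.6 -49.1 -2.5 0" --pt "20 22.3 -53.6 -3.5 0" --pt "20 26.4 -57.8 -4.5 0" --pt "20 30.7 -61.7 -5.7 0" --pt "20 35.2 -65.3 -7.0 0" --pt "20 39.9 -68.6 -8.4 0" --pt "20 44.9 -71.5 -9.9 0"

```text
time: 20.45
tool_pos: [516.4, 19.0, 152.6]
tcp_rot: [-3.141, -0.003, -0.001]
wrist_force: [-0.3, 1.1, 6.4]
opening: 33.1
gripper_force: 30.0
```

```bash
python3 -c "
from path import *
step(230)"
```

```text
20.45 [516.4  19.  152.6] 33.1 [-0.3  1.1  6.4] (np.float64(-128.75), array([ 0.4, -0.8, -0.3]))
push tang -2.0 radial 0.3 axial 6.2
[[20, 5.1, -2.5, -1.6, 0], [20, 10.4, -4.7, -3.3, 0], [20, 15.8, -6.5, -5.0, 0], [20, 21.2, -7.9, -6.9, 0], [20, 26.8, -8.9, -8.7, 0], [20, 32.3, -9.4, -10.7, 0], [20, 37.9, -9.6, -12.6, 0], [20, 43.5, -9.3, -14.6, 0], [20, 49.1, -8.7, -16.7, 0], [20, 54.5, -7.6, -18.7, 0], [20, 59.9, -6.1, -20.7, 0], [20, 65.2, -4.3, -22.7, 0], [20, 70.3, -2.0, -24.7, 0], [20, 75.2, 0.6, -26.7, 0], [20, 80.0, 3.6, -28.6, 0], [20, 84.5, 7.0, -30.5, 0], [20, 88.8, 10.7, -32.3, 0], [20, 92.8, 14.7, -34.1, 0], [20, 96.5, 18.9, -35.8, 0], [20, 100.0, 23.5, -37.4, 0]]
```

Request:
jog_arm --pt "20 5.1 -2.5 -1.6 0" --pt "20 10.4 -4.7 -3.3 0" --pt "20 15.8 -6.5 -5.0 0" --pt "20 21.2 -7.9 -6.9 0" --pt "20 26.8 -8.9 -8.7 0" --pt "20 32.3 -9.4 -10.7 0" --pt "20 37.9 -9.6 -12.6 0" --pt "20 43.5 -9.3 -14.6 0" --pt "20 49.1 -8.7 -16.7 0" --pt "20 54.5 -7.6 -18.7 0" --pt "20 59.9 -6.1 -20.7 0" --pt "20 65.2 -4.3 -22.7 0" --pt "20 70.3 -2.0 -24.7 0" --pt "20 75.2 0.6 -26.7 0" --pt "20 80.0 3.6 -28.6 0"

```text
time: 21.7
tool_pos: [596.7, 14.3, 181.5]
tcp_rot: [3.141, 0.003, 0.002]
wrist_force: [-0.7, -2.4, 6.5]
opening: 32.8
gripper_force: 30.0
```

```bash
python3 -c "
from path import *
step(290)"
```

```text
21.7 [596.7  14.3 181.5] 32.8 [-0.7 -2.4  6.5] (np.float64(-68.25), array([ 0.3,  0.4, -0.4]))
push tang -2.9 radial 1.6 axial 6.1
[[20, 4.5, 3.3, -1.9, 0], [20, 8.8, 7.0, -3.7, 0], [20, 12.8, 11.0, -5.5, 0], [20, 16.6, 15.3, -7.1, 0], [20, 20.0, 19.9, -8.7, 0], [20, 23.1, 24.7, -10.3, 0], [20, 25.9, 29.7, -11.7, 0], [20, 28.4, 35.0, -13.0, 0], [20, 30.5, 40.4, -14.2, 0], [20, 32.2, 46.0, -15.2, 0], [20, 33.5, 51.7, -16.2, 0], [20, 34.5, 57.5, -17.0, 0], [20, 35.1, 63.3, -17.7, 0], [20, 35.3, 69.2, -18.3, 0], [20, 35.1, 75.1, -18.7, 0], [20, 34.5, 81.0, -19.0, 0], [20, 33.5, 86.9, -19.1, 0], [20, 32.1, 92.7, -19.1, 0], [20, 30.4, 98.3, -19.0, 0], [20, 28.3, 103.9, -18.7, 0]]
```

Request:
jog_arm --pt "20 4.5 3.3 -1.9 0" --pt "20 8.8 7.0 -3.7 0" --pt "20 12.8 11.0 -5.5 0" --pt "20 16.6 15.3 -7.1 0" --pt "20 20.0 19.9 -8.7 0" --pt "20 23.1 24.7 -10.3 0" --pt "20 25.9 29.7 -11.7 0" --pt "20 28.4 35.0 -13.0 0" --pt "20 30.5 40.4 -14.2 0" --pt "20 32.2 46.0 -15.2 0" --pt "20 33.5 51.7 -16.2 0" --pt "20 34.5 57.5 -17.0 0" --pt "20 35.1 63.3 -17.7 0" --pt "20 35.3 69.2 -18.3 0" --pt "20 35.1 75.1 -18.7 0" --pt "20 34.5 81.0 -19.0 0" --pt "20 33.5 86.9 -19.1 0" --pt "20 32.1 92.7 -19.1 0" --pt "20 30.4 98.3 -19.0 0" --pt "20 28.3 103.9 -18.7 0"

```text
time: 23.37
tool_pos: [624.1, -89.3, 199.2]
tcp_rot: [-3.141, -0.003, -0.0]
wrist_force: [-1.6, 3.9, 4.0]
opening: 33.2
gripper_force: 30.0
```

```bash
python3 -c "
from path import *
step(370)"
```

```text
23.37 [624.1 -89.3 199.2] 33.2 [-1.6  3.9  4. ] (np.float64(10.0), array([ 1.4, -0.7, -0.5]))
push tang 3.2 radial 1.5 axial 4.6
[[20, -2.5, 5.4, 0.4, 0], [20, -5.3, 10.6, 1.0, 0], [20, -8.4, 15.6, 1.7, 0], [20, -11.8, 20.3, 2.5, 0], [20, -15.6, 24.8, 3.5, 0], [20, -19.6, 29.1, 4.5, 0], [20, -23.9, 33.0, 5.7, 0], [20, -28.4, 36.6, 7.0, 0], [20, -33.2, 39.8, 8.4, 0], [20, -38.1, 42.8, 9.9, 0], [20, -43.2, 45.3, 11.5, 0], [20, -48.5, 47.5, 13.2, 0], [20, -53.9, 49.3, 15.0, 0], [20, -59.3, 50.6, 16.8, 0], [20, -64.9, 51.6, 18.7, 0], [20, -70.5, 52.2, 20.6, 0], [20, -76.1, 52.4, 22.6, 0], [20, -81.6, 52.1, 24.6, 0], [20, -87.2, 51.4, 26.6, 0], [20, -92.7, 50.4, 28.6, 0]]
```

Request:
jog_arm --pt "20 -2.5 5.4 0.4 0" --pt "20 -5.3 10.6 1.0 0" --pt "20 -8.4 15.6 1.7 0" --pt "20 -11.8 20.3 2.5 0" --pt "20 -15.6 24.8 3.5 0" --pt "20 -19.6 29.1 4.5 0" --pt "20 -23.9 33.0 5.7 0" --pt "20 -28.4 36.6 7.0 0" --pt "20 -33.2 39.8 8.4 0" --pt "20 -38.1 42.8 9.9 0" --pt "20 -43.2 45.3 11.5 0" --pt "20 -48.5 47.5 13.2 0" --pt "20 -53.9 49.3 15.0 0" --pt "20 -59.3 50.6 16.8 0" --pt "20 -64.9 51.6 18.7 0" --pt "20 -70.5 52.2 20.6 0" --pt "20 -76.1 52.4 22.6 0" --pt "20 -81.6 52.1 24.6 0" --pt "20 -87.2 51.4 26.6 0" --pt "20 -92.7 50.4 28.6 0"

```text
time: 25.03
tool_pos: [534.7, -140.3, 171.5]
tcp_rot: [3.141, 0.002, 0.011]
wrist_force: [9.1, 5.3, 0.6]
opening: 33.3
gripper_force: 30.0
```

```bash
python3 -c "
from path import *
step(450)"
```

```text
25.03 [ 534.7 -140.3  171.5] 33.3 [9.1 5.3 0.6] (np.float64(87.0), array([ 0.5, -0.5, -1.2]))
push tang 7.7 radial 6.9 axial -2.0
[[20, -5.4, -1.5, 2.0, 0], [20, -10.6, -3.4, 4.0, 0], [20, -15.7, -5.6, 6.0, 0], [20, -20.7, -8.2, 8.0, 0], [20, -25.4, -11.2, 9.9, 0], [20, -29.9, -14.6, 11.8, 0], [20, -34.2, -18.3, 13.6, 0], [20, -38.2, -22.3, 15.4, 0], [20, -42.0, -26.6, 17.1, 0], [20, -45.4, -31.1, 18.7, 0], [20, -48.5, -35.9, 20.2, 0], [20, -51.3, -41.0, 21.6, 0], [20, -53.8, -46.2, 22.9, 0], [20, -55.9, -51.6, 24.1, 0], [20, -57.6, -57.2, 25.2, 0], [20, -59.0, -62.9, 26.1, 0], [20, -59.9, -68.7, 27.0, 0], [20, -60.5, -74.6, 27.6, 0], [20, -60.7, -80.5, 28.2, 0], [20, -60.5, -86.4, 28.6, 0]]
```

Request:
jog_arm --pt "20 -5.4 -1.5 2.0 0" --pt "20 -10.6 -3.4 4.0 0" --pt "20 -15.7 -5.6 6.0 0" --pt "20 -20.7 -8.2 8.0 0" --pt "20 -25.4 -11.2 9.9 0" --pt "20 -29.9 -14.6 11.8 0" --pt "20 -34.2 -18.3 13.6 0" --pt "20 -38.2 -22.3 15.4 0" --pt "20 -42.0 -26.6 17.1 0" --pt "20 -45.4 -31.1 18.7 0" --pt "20 -48.5 -35.9 20.2 0" --pt "20 -51.3 -41.0 21.6 0" --pt "20 -53.8 -46.2 22.9 0" --pt "20 -55.9 -51.6 24.1 0" --pt "20 -57.6 -57.2 25.2 0" --pt "20 -59.0 -62.9 26.1 0" --pt "20 -59.9 -68.7 27.0 0" --pt "20 -60.5 -74.6 27.6 0" --pt "20 -60.7 -80.5 28.2 0" --pt "20 -60.5 -86.4 28.6 0"

```text
time: 26.7
tool_pos: [470.8, -53.1, 142.0]
tcp_rot: [3.141, 0.003, -0.0]
wrist_force: [0.9, -2.8, 0.8]
opening: 32.3
gripper_force: 30.0
```

```bash
python3 -c "
from path import *
step(530)"
```

```text
26.7 [470.8 -53.1 142. ] 32.3 [ 0.9 -2.8  0.8] (np.float64(169.75), array([ 1.3, -0.2, -0.5]))
push tang 2.8 radial 1.2 axial 0.2
[[20, 0.6, -5.9, 0.3, 0], [20, 1.6, -11.7, 0.4, 0], [20, 2.9, -17.5, 0.4, 0], [20, 4.7, -23.2, 0.3, 0], [20, 6.8, -28.7, -0.0, 0], [20, 9.2, -34.1, -0.4, 0], [20, 12.0, -39.3, -1.0, 0], [20, 15.1, -44.3, -1.7, 0], [20, 18.6, -49.1, -2.5, 0], [20, 22.3, -53.6, -3.5, 0], [20, 26.4, -57.8, -4.5, 0], [20, 30.7, -61.7, -5.7, 0], [20, 35.2, -65.3, -7.0, 0], [20, 39.9, -68.6, -8.4, 0], [20, 44.9, -71.5, -9.9, 0], [20, 50.0, -74.0, -11.5, 0], [20, 55.3, -76.2, -13.2, 0], [20, 60.6, -78.0, -15.0, 0], [20, 66.1, -79.4, -16.8, 0], [20, 71.6, -80.4, -18.7, 0]]
```

Request:
jog_arm --pt "20 0.6 -5.9 0.3 0" --pt "20 1.6 -11.7 0.4 0" --pt "20 2.9 -17.5 0.4 0" --pt "20 4.7 -23.2 0.3 0" --pt "20 6.8 -28.7 0 0" --pt "20 9.2 -34.1 -0.4 0" --pt "20 12.0 -39.3 -1.0 0" --pt "20 15.1 -44.3 -1.7 0" --pt "20 18.6 -49.1 -2.5 0" --pt "20 22.3 -53.6 -3.5 0" --pt "20 26.4 -57.8 -4.5 0" --pt "20 30.7 -61.7 -5.7 0" --pt "20 35.2 -65.3 -7.0 0" --pt "20 39.9 -68.6 -8.4 0" --pt "20 44.9 -71.5 -9.9 0" --pt "20 50.0 -74.0 -11.5 0" --pt "20 55.3 -76.2 -13.2 0" --pt "20 60.6 -78.0 -15.0 0" --pt "20 66.1 -79.4 -16.8 0" --pt "20 71.6 -80.4 -18.7 0"

```text
time: 28.37
tool_pos: [543.9, 27.7, 161.7]
tcp_rot: [-3.141, -0.003, -0.003]
wrist_force: [0.5, -0.7, 6.1]
opening: 32.9
gripper_force: 30.0
```

```bash
python3 -c "
from path import *
step(610)"
```

```text
28.37 [543.9  27.7 161.7] 32.9 [ 0.5 -0.7  6.1] (np.float64(-108.25), array([ 0.2, -0.4, -0.3]))
push tang -2.4 radial 1.4 axial 5.5
[[20, 5.6, -0.6, -1.9, 0], [20, 11.2, -0.7, -3.9, 0], [20, 16.8, -0.5, -5.9, 0], [20, 22.3, 0.2, -7.9, 0], [20, 27.8, 1.3, -9.9, 0], [20, 33.1, 2.7, -12.0, 0], [20, 38.4, 4.6, -14.0, 0], [20, 43.5, 6.9, -16.0, 0], [20, 48.4, 9.5, -18.0, 0], [20, 53.2, 12.5, -19.9, 0], [20, 57.7, 15.9, -21.8, 0], [20, 62.0, 19.5, -23.6, 0], [20, 66.0, 23.5, -25.3, 0], [20, 69.8, 27.8, -27.0, 0], [20, 73.2, 32.4, -28.6, 0], [20, 76.3, 37.2, -30.1, 0], [20, 79.1, 42.2, -31.5, 0], [20, 81.6, 47.5, -32.9, 0], [20, 83.6, 52.9, -34.0, 0], [20, 85.4, 58.5, -35.1, 0]]
```

Request:
jog_arm --pt "20 5.6 -0.6 -1.9 0" --pt "20 11.2 -0.7 -3.9 0" --pt "20 16.8 -0.5 -5.9 0" --pt "20 22.3 0.2 -7.9 0" --pt "20 27.8 1.3 -9.9 0" --pt "20 33.1 2.7 -12.0 0" --pt "20 38.4 4.6 -14.0 0" --pt "20 43.5 6.9 -16.0 0" --pt "20 48.4 9.5 -18.0 0" --pt "20 53.2 12.5 -19.9 0" --pt "20 57.7 15.9 -21.8 0" --pt "20 62.0 19.5 -23.6 0" --pt "20 66.0 23.5 -25.3 0" --pt "20 69.8 27.8 -27.0 0" --pt "20 73.2 32.4 -28.6 0" --pt "20 76.3 37.2 -30.1 0" --pt "20 79.1 42.2 -31.5 0" --pt "20 81.6 47.5 -32.9 0" --pt "20 83.6 52.9 -34.0 0" --pt "20 85.4 58.5 -35.1 0"

```text
time: 30.03
tool_pos: [627.9, -31.2, 196.2]
tcp_rot: [-3.141, -0.003, 0.001]
wrist_force: [-2.3, -0.7, 5.3]
opening: 33.1
gripper_force: 30.0
```

```bash
python3 -c "
from path import *
step(690,3,8)
for a in range(714,790,6): print(a,end=' ');rows(a,[a+2,a+4,a+6])"
```

```text
30.03 [627.9 -31.2 196.2] 33.1 [-2.3 -0.7  5.3] (np.float64(-29.5), array([ 1.2,  0.2, -0.2]))
push tang -1.0 radial 0.7 axial 5.7
[[20, 1.0, 4.3, -0.7, 0], [20, 1.9, 8.6, -1.4, 0], [20, 2.5, 13.0, -2.0, 0], [20, 2.9, 17.4, -2.5, 0], [20, 3.1, 21.8, -2.9, 0], [20, 3.0, 26.2, -3.3, 0], [20, 2.8, 30.7, -3.5, 0], [20, 2.3, 35.1, -3.7, 0]]
714 [[20, -0.4, 2.9, -0.1, 0], [20, -1.0, 5.9, -0.1, 0], [20, -1.6, 8.7, -0.2, 0]]
720 [[20, -0.7, 2.9, 0.0, 0], [20, -1.5, 5.7, 0.1, 0], [20, -2.5, 8.5, 0.2, 0]]
726 [[20, -1.0, 2.8, 0.1, 0], [20, -2.1, 5.5, 0.3, 0], [20, -3.3, 8.3, 0.5, 0]]
732 [[20, -1.3, 2.7, 0.2, 0], [20, -2.6, 5.3, 0.5, 0], [20, -4.1, 7.9, 0.8, 0]]
738 [[20, -1.5, 2.5, 0.3, 0], [20, -3.1, 5.0, 0.7, 0], [20, -4.8, 7.4, 1.1, 0]]
744 [[20, -1.8, 2.3, 0.4, 0], [20, -3.6, 4.6, 0.9, 0], [20, -5.5, 6.8, 1.4, 0]]
750 [[20, -2.0, 2.1, 0.5, 0], [20, -4.0, 4.2, 1.1, 0], [20, -6.1, 6.2, 1.7, 0]]
756 [[20, -2.2, 1.9, 0.6, 0], [20, -4.4, 3.8, 1.2, 0], [20, -6.7, 5.5, 1.9, 0]]
762 [[20, -2.3, 1.7, 0.7, 0], [20, -4.7, 3.3, 1.4, 0], [20, -7.2, 4.8, 2.2, 0]]
768 [[20, -2.5, 1.4, 0.8, 0], [20, -5.0, 2.7, 1.6, 0], [20, -7.6, 4.0, 2.4, 0]]
774 [[20, -2.6, 1.1, 0.8, 0], [20, -5.3, 2.2, 1.7, 0], [20, -7.9, 3.1, 2.6, 0]]
780 [[20, -2.7, 0.8, 0.9, 0], [20, -5.4, 1.6, 1.8, 0], [20, -8.2, 2.2, 2.7, 0]]
786 [[20, -2.8, 0.5, 0.9, 0], [20, -5.5, 1.0, 1.9, 0], [20, -8.3, 1.3, 2.8, 0]]
```

Request:
jog_arm --pt "20 1.0 4.3 -0.7 0" --pt "20 1.9 8.6 -1.4 0" --pt "20 2.5 13.0 -2.0 0" --pt "20 2.9 17.4 -2.5 0" --pt "20 3.1 21.8 -2.9 0" --pt "20 3.0 26.2 -3.3 0" --pt "20 2.8 30.7 -3.5 0" --pt "20 2.3 35.1 -3.7 0"

```text
time: 30.7
tool_pos: [630.2, -66.4, 199.7]
tcp_rot: [-3.141, -0.003, 0.0]
wrist_force: [-1.4, 2.3, 5.4]
opening: 32.7
gripper_force: 30.0
```

Request:
jog_arm --pt "20 -0.4 2.9 -0.1 0" --pt "20 -1.0 5.9 -0.1 0" --pt "20 -1.6 8.7 -0.2 0"

```text
time: 30.95
tool_pos: [628.7, -75.0, 199.8]
tcp_rot: [-3.141, -0.003, -0.0]
wrist_force: [-0.4, 1.5, 3.6]
opening: 32.8
gripper_force: 30.0
```

Request:
jog_arm --pt "20 -0.7 2.9 0 0" --pt "20 -1.5 5.7 0.1 0" --pt "20 -2.5 8.5 0.2 0"

```text
time: 31.2
tool_pos: [626.2, -83.5, 199.6]
tcp_rot: [-3.141, -0.003, -0.0]
wrist_force: [-0.2, 3.5, 3.8]
opening: 32.6
gripper_force: 30.0
```

Request:
jog_arm --pt "20 -1.0 2.8 0.1 0" --pt "20 -2.1 5.5 0.3 0" --pt "20 -3.3 8.3 0.5 0"

```text
time: 31.45
tool_pos: [622.9, -91.9, 199.1]
tcp_rot: [-3.141, -0.003, -0.0]
wrist_force: [0.7, 5.3, 3.7]
opening: 32.7
gripper_force: 30.0
```

Request:
jog_arm --pt "20 -1.3 2.7 0.2 0" --pt "20 -2.6 5.3 0.5 0"

```text
time: 31.62
tool_pos: [621.1, -95.5, 198.7]
tcp_rot: [-3.138, -0.002, -0.003]
wrist_force: [3.3, 12.2, 3.3]
opening: 32.3
gripper_force: 30.0
```

The force jumped, so this is the lock. Holding to read it.

Request:
jog_arm --pt "20 0 0 0 0"

```text
time: 31.7
tool_pos: [621.1, -95.6, 198.7]
tcp_rot: [-3.138, -0.002, -0.003]
wrist_force: [2.9, 9.1, 3.0]
opening: 32.7
gripper_force: 30.0
```

```bash
python3 -c "
from path import *
step(736,1,2)"
```

```text
31.7 [621.1 -95.6 198.7] 32.7 [2.9 9.1 3. ] (np.float64(14.75), array([ 1.4, -0.6, -0.5]))
push tang 9.7 radial 0.7 axial 2.6
[[20, -0.7, 1.3, 0.1, 0], [20, -1.4, 2.6, 0.3, 0]]
```

Request:
jog_arm --pt "20 -0.4 0.7 0 0" --pt "20 -0.4 0.7 0 0" --pt "20 -0.4 0.7 0 0" --pt "20 -0.4 0.7 0 0" --pt "20 -0.4 0.7 0 0" --pt "20 -0.4 0.7 0 0"

```text
time: 32.2
tool_pos: [621.0, -95.7, 198.7]
tcp_rot: [-3.138, -0.003, -0.003]
wrist_force: [3.8, 9.8, 2.2]
opening: 32.9
gripper_force: 30.0
```

Locked: about 10.5 N and no movement. I'll hold a little longer, ease off, let go and retreat upward.

Request:
jog_arm --pt "20 0 0 0 0" --pt "20 0 0 0 0" --pt "20 0 0 0 0" --pt "20 0 0 0 0" --pt "20 0.5 -0.9 0 0" --pt "20 0.9 -1.8 -0.1 0" --pt "20 1.3 -2.6 -0.2 0" --pt "20 1.7 -3.4 -0.2 0" --pt "20 1.9 -4 -0.3 0" --pt "20 1.9 -4 -0.3 0"

```text
time: 33.03
tool_pos: [622.3, -93.1, 199.0]
tcp_rot: [-3.14, -0.003, -0.002]
wrist_force: [0.7, 4.6, 3.0]
opening: 32.7
gripper_force: 30.0
```

Request:
jog_arm --pt "20 0.5 -1 0 0" --pt "20 0.8 -1.6 -0.1 0" --pt "20 0.8 -1.6 -0.1 0" --pt "38 0.8 -1.6 -0.1 0" --pt "50 0.8 -1.6 -0.1 0" --pt "60 0.8 -1.6 -0.1 0" --pt "60 0.8 -1.6 -0.1 0" --pt "60 0.8 -1.6 -0.1 0" --pt "60 0.8 -1.6 -15 0" --pt "60 0.8 -1.6 -40 0" --pt "60 0.8 -1.6 -75 0" --pt "60 0.8 -1.6 -105 0" --pt "60 0.8 -1.6 -110 0" --pt "60 0.8 -1.6 -110 0"

```text
time: 34.2
tool_pos: [624.2, -92.9, 311.8]
tcp_rot: [3.14, 0.003, 0.008]
wrist_force: [-0.0, -0.6, -0.8]
opening: 60.4
gripper_force: 0.0
```

```bash
python3 - <<'E'
from fit import *
s=status.get_obs();print(s["time"],s["tool_pos"],s["wrist_force"],s["opening"])
sc=viewer.camera("scene");w=viewer.camera("wrist")
cv2.imwrite("pics/end.png",np.hstack([cv2.resize(w["image"],(400,300)),cv2.resize(sc["image"][80:260,190:430],(400,300),interpolation=2)]))
for k,p,kd in(("knob",(252,170),"black"),("R",(297,142),"blue"),("L",(327,172),"blue"),("or",(320,156),"orange")): print(k,blob(sc,np.array(p),kd)[0].round(1))
from path import pos
c=14.;psi=-.231;H=np.array((549.5,-56.2,189.3));K=pos(c);ex=(K-H)/85;th=np.radians(20);ez=np.array([-np.cos(psi)*np.sin(th),-np.sin(psi)*np.sin(th),np.cos(th)])
for c in(10,12,14,16):
    ex=(pos(c)-H)/85;print(c,"knob",hull_c(sc,[H+85*ex+17*d for d in sph]).round(1),"or",hull_c(sc,cyl(H-85*ex+35*ez,ez,17,20)).round(1),[hull_c(sc,cyl(H+85*Ro.from_rotvec(-g*np.radians(48)*ez).apply(-ex)+35*ez,ez,17,20)).round(1) for g in(-1,1)])
E
```

```text
34.2 [624.15632842 -92.86905305 311.82893905] [-0.01402725 -0.6309746  -0.81257454] 60.40892752284714
knob [246.7 162.3]
R [309.4 147.7]
L [321.  175.7]
or [328.6 164. ]
10 knob [247.1 161.6] or [326.3 164.1] [array([308.9, 148. ]), array([320.9, 176.4])]
12 knob [247.1 160.9] or [326.6 164.8] [array([309.9, 148.6]), array([320.1, 176.7])]
14 knob [247.  160.3] or [326.9 165.4] [array([310.9, 149.2]), array([319.2, 176.9])]
16 knob [247.  159.6] or [327.1 166.1] [array([311.9, 149.9]), array([318.4, 177.2])]
```

View pics/end.png

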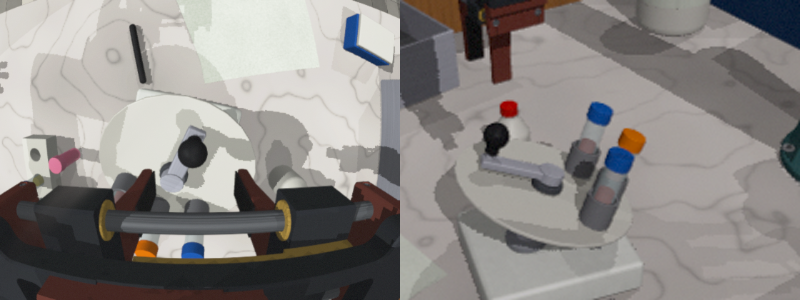

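The wrist view shows the gripper clear of the knob, with the orange cap still seated in line with the blue ones. In the scene view the rotor rests where the lock stopped it. Handing in.

```bash
python3 -c "
from rig import ticket;print(ticket.hand_in())"
```

```text
the job is handed in; nothing more can be done
None
```

The job is handed in, with no verdict returned: the orange-capped tube is in the socket, pushed right down (seated to about 1 mm by the cameras), and the mixer was turned clockwise about two turns at roughly 7.5 s a turn until it locked. I pressed the knob against the lock at about 10 N (12 N the highest reading), then let go with the tube still seated at 34 s.

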